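# Wedge a box blank up to the height finger

## Robot

A 7-joint arm with a two-finger parallel gripper is mounted at the origin on the work surface. World frame = base frame: x ahead of the robot, y to its left, z up, the work surface at z = 0. Lengths are in m, angles in degrees, forces in N, time in s.
With the tool pointing down it reaches from about 0.425 to 0.875 m from the base axis. Payload 8.4 kg.
Tool frame: the origin (TCP) lies between the finger pads; the fingertips stand 8 mm ahead of it and the grasp point (between the pads) lies 11 mm behind it; x points along the fingers, y is the direction in which the jaws open and shut, and the axes are right-handed (so a half turn about x gives the same grasp; the last joint's range is limited). The gripper opens to 85 mm and grips with 20 to 120 N. Pads are 22 mm wide; open, the fingers measure 114 mm over their backs; the gripper's body (76 mm by 85 mm) begins 54 mm behind the grasp point. The pads swing forward as they close: fully open they stand 13 mm farther back than shut.
Start: joints at [64.274, 19.091, 2.286, 83.961, -0.768, 76.965, -3.352], TCP at [0.223, -0.611, 0.239] pointing down, gripper open.
Joint ranges: [-147.57, 147.57], [-21.85, 119.76], [-74.77, 79.35], [14.55, 137.4], [-85.83, 265.84], [4.83, 119.75], [-152.11, 152.11]. Speed limits (degrees/s): [127.2, 127.2, 159.86, 159.86, 180, 180, 180].

## Interface

Orientations are given as [roll, pitch, yaw] about the fixed x, y, z axes, in that order (R = Rz(yaw) Ry(pitch) Rx(roll)).
In Python, from bench import robot gives the robot as it stands.
- The arm moves only by the tool step_arm, never from a script. Its arguments are lists of equal length, an entry for each row: "hand": the finger opening in cm, from 0 to 8.54; "slide": the shift along the tool's x, y, z in cm, a list of three; "twist": the turn about the tool's x in units of 5 degrees (1.0 is 5 degrees). A call has 1 to 8 rows; each row is the pose to reach, as a shift and turn from the pose measured when the call began, along the tool's axes at that moment; what a row does not reach only later rows make up. A row lasts 1/8 s, in which the tool goes at most 62.5 mm and 10.7 degrees, less where a joint would pass 70% of its speed; a pose out of reach is approached as far as the arm can. A call with a gripper value outside its range is refused whole. The fingers move at their own pace and stop on an object; "grip_force" is the grip in N (left out, the last holds). Time passes only in rows, so rows that repeat a pose let the fingers close. It gives the time, the measured TCP pose, the force and the opening at its end, in the units of the state.
- robot.get_obs(): the state, without advancing time (a new reading comes with each control period).
- robot.grab_frame(name): name is "scene" or "top" or "wrist"; returns (picture, depth): 420x560x3 uint8, red, green, blue; 420x560 float32, m along the optical axis (not along the pixel's ray), 0 where there is no reading.
- robot.camera_info(name): a dict with "camera_matrix" (3x3 intrinsics, pixels), "rvec" (rotation vector, rad) and "tvec" (3), from world to camera coordinates, as OpenCV has them. Camera axes: x right, y down, z forward; pixel columns grow to the right and rows downward; lengths in m; the calibration is good to about 2 mm. A picture is of the moment at which its call begins: read the wrist's pose just before it. camera_info takes no time and is no camera call; for the wrist camera it gives the pose at the moment of the call.
- robot.close_job(): hands the job in, once; it reports no verdict.
The state is a dict: "t": time; "q": joint angles; "qd": joint speeds; "effort": joint torques, N m; "ee_pos": TCP position; "orientation": TCP orientation; "contact_force": force on the tool from outside, world axes, zero at the start; "wrist_torque": the same for the moment, N m; "grip_width": opening from 0.0 (shut) to 1.0 (fully open).
Only numpy, scipy, OpenCV 4.12 (cv2) and the standard library are available. Lean on these libraries where they do the work, as an engineer would, in place of code of your own. Each camera call takes 0.05 s, during which the arm holds its last target.

## Task

Slide the wooden wedge, thin end first, under the front of the box blank in the marking stand so that the front rises until the box's top bears snugly on the nub of the height gauge's finger. Stop as soon as it bears firmly and do not jam it, for the gauge is delicate; lift the box with the wedge only, not with the gripper, leave the wedge holding it there, let go, and leave the other things on the bench alone.

Things in the scene. Friction and masses are not known exactly. Their poses are not given: they have to be found in the camera images.
- stand: Wooden marking stand fixed to the bench. Origin on the bench under the middle of the box's seat; x points the way the wedge is pushed in, z up. Strips 12 mm high, 35 mm wide, at y = +-47.5 mm carry the box. Cheeks 34 mm high guide its sides (3 mm play each). A stop 20 mm high behind the box (x = +57 mm) keeps it from sliding away.
- mouth (a point): On the bench at the mouth of the stand's tunnel (stand frame x = -55 mm, y = 0), under the box's front edge. The tunnel between the strips is 60 mm wide (y), 12 mm high under the box, with the bench as its floor, and open at -x.
- box: Pale wooden box blank, a closed block 110 x 130 x 60 mm (x, y, z), 0.4 to 0.75 kg, lying loose on the stand with the same axes. Origin at the centre of its underside. Its front (-x face, with a small brass plate, at the tunnel mouth) is to be raised; its back lower edge stays on the strips and it tilts about that by 1.5 to 6.5 degrees.
- box_front (a point): Middle of the box's lower front edge (box frame x = -55 mm, z = 0), 12 mm above the bench at the start: the wedge goes in under it.
- wedge: Loose wooden wedge, 190 mm long, 36 mm wide, 0.11 kg, lying flat on the bench. Origin on its underside below the middle of its tail, a block 60 mm long (x -30 to +30 mm) and 31 mm high: grip it there across the 36 mm width (y). From x = +30 mm to the tip at x = +160 mm the top falls straight from 31 to 5 mm, 1 in 5.
- wedge_tip (a point): Middle of the lower edge of the wedge's thin end, 5 mm thick. Wood friction is about 0.6, so the wedge stays where it is left. Pushing it in takes some 4 to 11 N while it lifts the box alone; once the box meets the nub, about 1.3 N more for each newton at the nub, rising by 1 to 2 N per mm of travel.
- gauge: Steel height gauge fixed beside the stand; origin and axes coincide with the stand's. Post 162 mm high at x = -43, y = +112 mm; a clamped finger reaches from it over the box and ends in a round nub pointing down, 12 mm across, at x = -43 mm, y = 0, 12 mm behind the box's front. Delicate: never press it with over 12 N; 2 to 8 N is snug.
- nub_low (a point): The lowest place the gauge's nub can be: 3 mm above the box's top as it lies at the start, at the nub's x and y. The nub itself is set 0 to 8 mm higher, differently every time; this is not measured: find it by feel or by sight. The box meets it when the wedge's tip is about 50 to 100 mm past the box's front edge.
- glue_jar: Yellow glue jar, 64 mm across, 85 mm high, a bystander. Origin at its underside.
- offcut: Dark wooden offcut, 45 x 90 x 38 mm, a bystander. Origin at its underside.
- mallet: Hammer lying on the bench, a bystander.
Mind the look-alikes: they are no part of the job. What is shaped like the box but orange or pink is not meant.

How it is judged (in metres and radians):
On the way, in this order (a step that is already met when the one before it is completed fails the run):
1. the wedge's thin end is in the tunnel, under the front of the box (x of wedge_tip in the frame of box between -0.052 and 0.05 m and y of wedge_tip in the frame of box between -0.03 and 0.03 m and z of wedge_tip in the frame of box below 0 m), for 0.05 s.
2. the wedge carries the front of the box, raised at least 1.5 mm (height (world z) of box_front above 0.0135 m and contact force between wedge and box above 0.5 N), for 0.1 s.
At the end, for the whole second after the job is handed in: The wedge lies flat under the front of the box, its tip at least 35 mm past the front edge, carrying it (more than 1 N); the front is raised by more than 2.5 mm and the box bears on the gauge's nub with more than 1 N; box and wedge are at rest (under 10 mm/s) and released (contact force between box and gauge above 1 N and contact force between wedge and box above 1 N and height (world z) of box_front above 0.0145 m and x of wedge_tip in the frame of box above -0.02 m and angle between wedge's own z axis and vertical below 0.05 rad and linear speed of each of box, wedge below 0.01 m/s); the robot touches nothing.
It fails at once if the gauge's nub is pressed with more than 12 N (jammed) (contact force between box and gauge above 12 N).
It fails at once if the robot pushes on the gauge with more than 3 N (contact force between any of the fingers, the arm and gauge above 3 N).
It fails at once if the robot handles the box itself (more than 3 N) (contact force between any of the fingers, the arm and box above 3 N).
It fails at once if a bystander is moved by more than 20 mm (distance of any of glue_jar, offcut, mallet from where it was at the start of the episode above 0.02 m).
It also fails if it takes over 67 s, if anything falls off the work surface, if the arm or the gripper's body presses on something with over 40 N, if the wrist force passes 120 N, or if a joint passes its speed limit or range.

## Working session

There is one attempt and no reset: what is moved stays moved. The work goes in short steps, Python scripts to look and compute and a tool call to move; the robot and the scene stay as the last step left them, time stands still between calls to the robot, and variables do not carry over. Pictures are saved under pics/ and viewed, and the job is handed in when it is done.

Besides the shell and the picture viewer there is one more tool, called after "Request:" as a command line: name --pt "numbers of a row" for each row, then --argument value for the rest. step_arm: Moves the arm, as the interface text tells. Its arguments: {"type":"object","properties":{"hand":{"type":"array"},"slide":{"type":"array"},"twist":{"type":"array"},"grip_force":{"type":"number"}},"required":["hand","slide","twist"]}

```bash
mkdir -p pics; python3 - <<'E'
from bench import robot
import cv2,numpy as np
o=robot.get_obs();print(o)
for n in("scene","top"):
    p,d=robot.grab_frame(n);cv2.imwrite(f"pics/{n}0.png",p[:,:,::-1]);np.save(f"pics/{n}0_d.npy",d);np.save(f"pics/{n}0_p.npy",p)
    print(robot.camera_info(n))
E
ls
```

```text
{'t': 0.0, 'q': array([64.27290381, 19.13101239,  2.28358943, 84.00840488, -0.76722703,
       76.96536359, -3.35177534]), 'qd': array([-0.05738431, -0.02403888, -0.07653628, -0.01275631,  0.0486482 ,
       -0.12524586,  0.1114219 ]), 'effort': array([ 7.06253322e-04, -6.58549690e+01,  1.36600681e+00, -4.05559444e+01,
        1.69153948e-02,  1.29682571e-02, -1.10245892e-05]), 'ee_pos': array([ 0.22261362, -0.6102429 ,  0.2384521 ]), 'orientation': array([-85.98522045,  89.91044211, 114.05828795]), 'contact_force': array([-0.45375012, -0.79191289,  0.30846763]), 'wrist_torque': array([-0.02788834, -0.0277144 ,  0.03468005]), 'grip_width': 0.9989320573979515}
{'camera_matrix': array([[535.25464497,   0.        , 271.50264588],
       [  0.        , 535.25464497, 208.31704648],
       [  0.        ,   0.        ,   1.        ]]), 'rvec': array([ 1.65162737,  1.88465322, -0.75253772]), 'tvec': array([ 0.13556633, -0.30237646,  1.73693018])}
{'camera_matrix': array([[395.25055573,   0.        , 274.24076395],
       [  0.        , 395.25055573, 213.55451992],
       [  0.        ,   0.        ,   1.        ]]), 'rvec': array([ 2.10229454, -2.13190362,  0.20170655]), 'tvec': array([-0.06288958,  0.53459113,  0.94824671])}
pics
```

View pics/scene0.png

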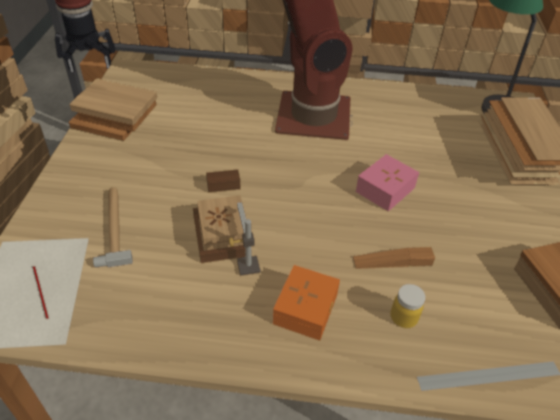

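View pics/top0.png

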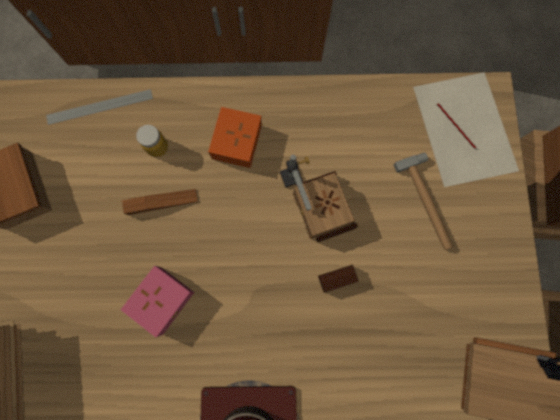

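```bash
cat > h.py <<'E'
import numpy as np,cv2
def load(n,i=0): return np.load(f"pics/{n}{i}_p.npy"),np.load(f"pics/{n}{i}_d.npy")
def world(d,ci):
    K=ci["camera_matrix"];R=cv2.Rodrigues(ci["rvec"])[0];t=ci["tvec"]
    v,u=np.mgrid[:d.shape[0],:d.shape[1]]
    P=np.stack([(u-K[0,2])/K[0,0]*d,(v-K[1,2])/K[1,1]*d,d],-1)
    return (P-t)@R
def ray(u,v,z,ci):
    K=ci["camera_matrix"];R=cv2.Rodrigues(ci["rvec"])[0];t=ci["tvec"]
    c=-R.T@t; r=R.T@np.array([(u-K[0,2])/K[0,0],(v-K[1,2])/K[1,1],1]); return c+r*(z-c[2])/r[2]
def proj(P,ci):
    return cv2.projectPoints(np.atleast_2d(np.array(P,float)),ci["rvec"],ci["tvec"],ci["camera_matrix"],None)[0][:,0]
E
python3 - <<'E'
from bench import robot
from h import *
for n,(u0,v0,w,h) in {"top":(260,130,130,130),"scene":(180,160,120,120)}.items():
    p,d=load(n);cv2.imwrite(f"pics/{n}_z.png",cv2.resize(p[v0:v0+h,u0:u0+w,::-1],None,fx=4.5,fy=4.5,interpolation=cv2.INTER_CUBIC))
for n,(u0,v0,w,h) in {"top":(110,170,110,60),"scene":(340,230,110,50)}.items():
    p,d=load(n);cv2.imwrite(f"pics/{n}_w.png",cv2.resize(p[v0:v0+h,u0:u0+w,::-1],None,fx=6,fy=6,interpolation=cv2.INTER_CUBIC))
ci=robot.camera_info("top");p,d=load("top");W=world(d,ci)
print(np.isfinite(d).all(),(d==0).mean())
for u,v in [(325,190),(325,207),(290,175),(340,280),(160,202),(130,206),(190,199),(300,185),(150,135)]:print(u,v,W[v,u].round(4))
m=(W[...,2]>0.006)&(W[...,2]<0.045)
sub=np.zeros_like(m);sub[170:230,110:215]=1;m&=sub
pts=W[m];print(len(pts));c,s,_=r=cv2.minAreaRect(pts[:,:2].astype(np.float32));print(r)
c0=pts[:,:2].mean(0);_,_,Vt=np.linalg.svd(pts[:,:2]-c0);a=Vt[0];print(c0,a)
s=(pts[:,:2]-c0)@a
for lo in np.arange(-.1,.1,.01):
    k=(s>=lo)&(s<lo+.01)
    if k.sum():print(round(lo,3),k.sum(),np.median(pts[k,2]).round(4),((pts[k,:2]-c0)@np.array([-a[1],a[0]])).min().round(4),((pts[k,:2]-c0)@np.array([-a[1],a[0]])).max().round(4))
E
```

```text
True 0.004175170068027211
325 190 [ 0.5878 -0.1983  0.0729]
325 207 [ 0.5445 -0.1968  0.072 ]
290 175 [ 0.6395 -0.113   0.0351]
340 280 [ 0.366  -0.2317  0.0354]
160 202 [0.5738 0.2281 0.0265]
130 206 [0.5632 0.3043 0.0314]
190 199 [0.5842 0.153  0.0119]
300 185 [ 0.5924 -0.1339  0.1071]
150 135 [0.7345 0.2424 0.0885]
1100
((0.580159068107605, 0.23879623413085938), (0.27273568511009216, 0.0974719375371933), 79.76067352294922)
[0.57727481 0.23553943] [ 0.18751007 -0.98226268]
-0.09 57 0.031 -0.016 0.0451
-0.08 66 0.0311 -0.0169 0.0196
-0.07 59 0.0312 -0.0164 0.0204
-0.06 60 0.0315 -0.0167 0.0193
-0.05 63 0.031 -0.0166 0.0193
-0.04 60 0.0314 -0.0164 0.0197
-0.03 67 0.0302 -0.0167 0.0545
-0.02 65 0.0274 -0.0161 0.0191
-0.01 62 0.0258 -0.0172 0.0204
-0.0 58 0.0242 -0.017 0.0191
0.01 61 0.0223 -0.0161 0.0202
0.02 58 0.02 -0.0168 0.0207
0.03 59 0.0182 -0.0162 0.0381
0.04 56 0.0167 -0.017 0.0179
0.05 56 0.0142 -0.0161 0.0192
0.06 52 0.0125 -0.0166 0.0188
0.07 55 0.0106 -0.0174 0.0186
0.08 45 0.0086 -0.0168 0.0195
0.09 35 0.0075 -0.0211 0.0188
```

```bash
python3 -c "
import cv2
for n in ['top','scene']:
  print(cv2.imread(f'pics/{n}_z.png').shape)"
```

```text
(585, 585, 3)
(540, 540, 3)
```

View pics/top_z.png

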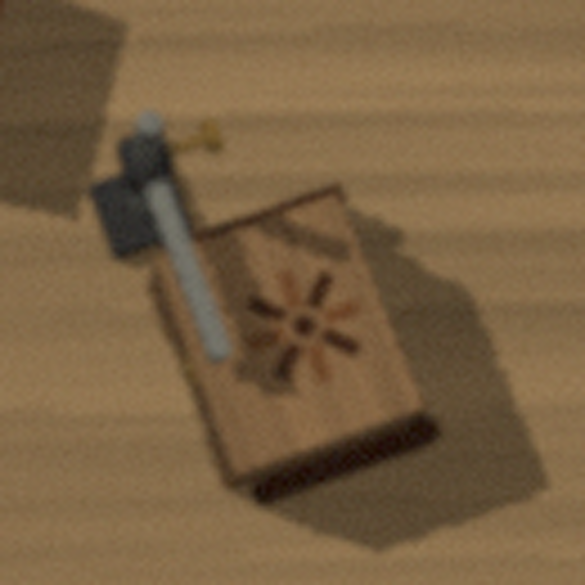

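View pics/scene_z.png

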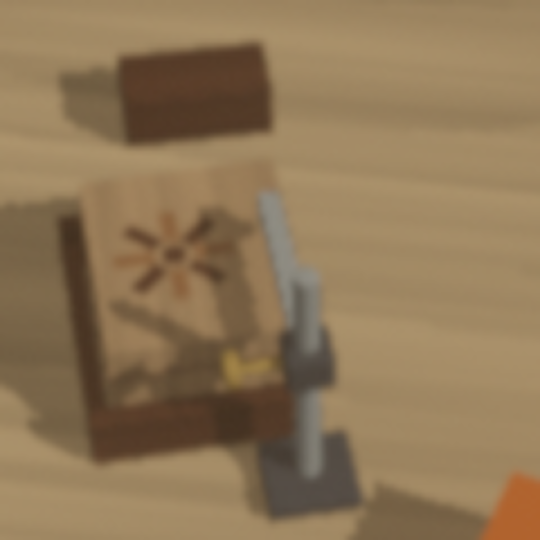

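View pics/scene_w.png

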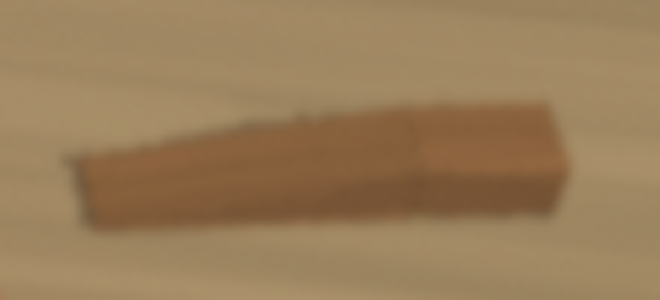

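```bash
python3 - <<'E'
from bench import robot
from h import *
ci=robot.camera_info("top");p,d=load("top");W=world(d,ci)
def comp(m):
    n,l,st,_=cv2.connectedComponentsWithStats(m.astype(np.uint8),connectivity=4);return l==1+np.argmax(st[1:,4])
R=np.zeros(d.shape,bool);R[150:260,275:370]=1
m=comp(R&(W[...,2]>.062)&(W[...,2]<.082))
q=cv2.morphologyEx(m.astype(np.uint8),cv2.MORPH_OPEN,np.ones((3,3)))>0
pts=W[q];print(len(pts),np.median(pts[:,2]));print("box",cv2.minAreaRect(pts[:,:2].astype(np.float32)))
h=cv2.convexHull(pts[:,:2].astype(np.float32));print(h[:,0].round(4).tolist())
# finger
m=comp(R&(W[...,2]>.088)&(W[...,2]<.14))
pts=W[m];print("finger",len(pts),cv2.fitLine(pts[:,:2].astype(np.float32),cv2.DIST_L2,0,.01,.01).ravel(),np.percentile(pts[:,2],[5,50,95]))
for u,v in np.argwhere(m)[:0]:pass
m=np.zeros(d.shape,bool);m[170:230,110:215]=1
m=comp(m&(W[...,2]>.0035)&(W[...,2]<.045))
q=cv2.morphologyEx(m.astype(np.uint8),cv2.MORPH_OPEN,np.ones((3,3)))>0
pts=W[q];rect=cv2.minAreaRect(pts[:,:2].astype(np.float32));print("wedge",rect,cv2.boxPoints(rect).tolist())
pc=p.copy();
# color mask for wedge 
hsv=cv2.cvtColor(p,cv2.COLOR_RGB2HSV);print(hsv[202,160],hsv[206,130],hsv[220,160],hsv[190,160],hsv[207,325])
E
```

```text
2144 0.07271380189892249
box ((0.554186999797821, -0.19349725544452667), (0.130979523062706, 0.11099458485841751), 18.94174575805664)
[[0.6292999982833862, -0.2151000052690506], [0.6151999831199646, -0.16949999332427979], [0.5971999764442444, -0.12349999696016312], [0.5940999984741211, -0.1234000027179718], [0.5914000272750854, -0.12330000102519989], [0.5888000130653381, -0.12319999933242798], [0.5475000143051147, -0.1370999962091446], [0.4805999994277954, -0.16050000488758087], [0.4771000146865845, -0.16220000386238098], [0.47690001130104065, -0.16949999332427979], [0.47780001163482666, -0.17260000109672546], [0.5073000192642212, -0.25859999656677246], [0.5094000101089478, -0.26339998841285706], [0.5109999775886536, -0.26489999890327454], [0.5156000256538391, -0.2646999955177307], [0.5468000173568726, -0.25450000166893005], [0.5985999703407288, -0.23690000176429749], [0.6244999766349792, -0.22779999673366547], [0.6288999915122986, -0.22509999573230743], [0.6292999982833862, -0.22269999980926514]]
finger 391 [ 0.9737041   0.22781649  0.60769314 -0.1324074 ] [0.09896923 0.10557027 0.11565972]
wedge ((0.5798832178115845, 0.23130571842193604), (0.03780243173241615, 0.18894271552562714), 10.978764533996582) [[0.5433363318443298, 0.3204483985900879], [0.5793195366859436, 0.1349637508392334], [0.6164301037788391, 0.14216303825378418], [0.5804468989372253, 0.32764768600463867]]
[ 12 160 105] [ 14 161 106] [ 18 112 127] [ 18 114 128] [ 12 176  68]
```

```bash
cat >> h.py <<'E'
from scipy.spatial.transform import Rotation as Ro
def toolR(o): return Ro.from_euler('xyz',o["orientation"],degrees=True).as_matrix()
def delta(o,P,ydir_deg):
    R=toolR(o); s=R.T@(np.array(P)-o["ee_pos"])*100
    best=[]
    for k in (0,180):
        a=np.radians(ydir_deg+k); yt=R.T@np.array([np.cos(a),np.sin(a),0])
        best.append(np.degrees(np.arctan2(yt[2],yt[1])))
    return s.round(3),(np.array(best)/5).round(3)
E
python3 - <<'E'
from bench import robot
from h import *
o=robot.get_obs();print(toolR(o).round(3))
# wedge y dir = axis yaw -79+90=11
for P in [(.45,-.25,.25),(.5675,.2951,.20)]:
    print(P,delta(o,P,11.0))
for P in [(.45,-.25),(.5675,.2951)]:
    print(np.degrees(np.arctan2(P[1],P[0]))-np.degrees(np.arctan2(-.61,.223)))
E
```

```text
[[-0.001  0.343 -0.939]
 [ 0.001 -0.939 -0.343]
 [-1.    -0.001  0.   ]]
(0.45, -0.25, 0.25) (array([ -1.114, -26.054, -33.708]), array([-16.192,  19.808]))
(0.5675, 0.2951, 0.2) (array([  3.952, -73.229, -63.429]), array([-16.192,  19.808]))
40.864309320142844
97.39334504549711
```

Request:
step_arm --hand '[8.5,8.5,8.5,8.5,8.5,8.5,8.5,8.5]' --pt "0 -3 -4" --pt "0 -6.5 -8" --pt "-0.5 -10 -12.5" --pt "-1 -14 -17" --pt "-1 -18 -22" --pt "-1 -22 -27" --pt "-1 -26 -32" --pt "-1 -30.5 -35" --twist '[-1,-2,-3,-4,-5.5,-7,-8.5,-10]' --grip_force 50

```text
t: 1.1
ee_pos: [0.4479, -0.2016, 0.2486]
orientation: [-143.1, 89.9, 107.2]
contact_force: [1.5, 0.0, 0.0]
grip_width: 0.997
```

```bash
python3 - <<'E'
from bench import robot
from h import *
o=robot.get_obs();print(o["t"],o["ee_pos"],o["q"].round(1),delta(o,(.5675,.2951,.20),11.0))
E
```

```text
1.1 [ 0.44788733 -0.20155646  0.24864641] [ 39.9   1.4 -21.  103.6   0.4  75.1  -0.9] (array([  4.944,  -5.439, -50.788]), array([-6.132, 29.868]))
```

Request:
step_arm --hand '[8.5,8.5,8.5,8.5,8.5,8.5,8.5,8.5]' --pt "0 -0.5 -6" --pt "0.5 -1 -12" --pt "1 -1.7 -18" --pt "2 -2.4 -24" --pt "3 -3.2 -30" --pt "4 -4 -36" --pt "5 -4.7 -42" --pt "5 -5.4 -48" --twist '[-1,-2,-3,-4,-5,-6.13,-6.13,-6.13]'

```text
t: 2.1
ee_pos: [0.5584, 0.2699, 0.1981]
orientation: [-122.7, 89.9, 158.3]
contact_force: [1.2, -0.6, 0.9]
grip_width: 0.996
```

```bash
python3 - <<'E'
from bench import robot
from h import *
o=robot.get_obs();print(o["t"],o["ee_pos"],o["q"].round(1),delta(o,(.5675,.2951,.15),11.0))
E
```

```text
2.1 [0.55841774 0.26991874 0.19811316] [  3.1  22.4 -42.3  89.6  15.4  74.  -30.3] (array([ 4.812,  1.379, -2.294]), array([-1.000e-02,  3.599e+01]))
```

Request:
step_arm --hand '[8.5,8.5,8.5]' --pt "2 0.7 -1.2" --pt "4.8 1.4 -2.3" --pt "4.8 1.4 -2.3" --twist '[0,0,0]'

```text
t: 2.48
ee_pos: [0.5662, 0.2952, 0.1476]
orientation: [-96.5, 89.6, -175.5]
contact_force: [0.1, -0.4, -0.8]
grip_width: 0.998
```

```bash
python3 - <<'E'
from bench import robot
from h import *
o=robot.get_obs();ci=robot.camera_info("wrist")
p,d=robot.grab_frame("wrist");cv2.imwrite("pics/wr1.png",p[:,:,::-1]);W=world(d,ci)
np.save("pics/wrist1_p.npy",p);np.save("pics/wrist1_d.npy",d)
print(o["ee_pos"],ci)
m=(W[...,2]>.004)&(W[...,2]<.045)&(abs(W[...,0]-.57)<.1)&(abs(W[...,1]-.25)<.2)&(d>0)
n,l,st,_=cv2.connectedComponentsWithStats(m.astype(np.uint8),connectivity=4);m=l==1+np.argmax(st[1:,4])
m=cv2.morphologyEx(m.astype(np.uint8),cv2.MORPH_OPEN,np.ones((5,5)))>0
r=cv2.minAreaRect(W[m][:,:2].astype(np.float32));print(r,cv2.boxPoints(r).round(4).tolist(),np.median(W[m][:,2]))
t=m&(W[...,2]>.0295);r=cv2.minAreaRect(W[t][:,:2].astype(np.float32));print(r)
print(delta(o,(.5675,.2951,.013),11))
E
```

```text
[0.56619862 0.2952299  0.14757973] {'camera_matrix': array([[348.06149965,   0.        , 280.84508923],
       [  0.        , 348.06149965, 212.37093292],
       [  0.        ,   0.        ,   1.        ]]), 'rvec': array([-2.86181735, -0.27573609, -0.02741545]), 'tvec': array([-0.61106416,  0.16548357,  0.34144728])}
((0.5806583762168884, 0.2336864471435547), (0.03608477860689163, 0.18964870274066925), 10.502032279968262) [[0.5455999970436096, 0.32359999418258667], [0.5802000164985657, 0.1371999979019165], [0.6157000064849854, 0.1437000036239624], [0.5810999870300293, 0.3301999866962433]] 0.02758930498210853
((0.5697021484375, 0.2924235463142395), (0.035931747406721115, 0.06980028003454208), 10.55835247039795)
(array([13.457,  0.214,  0.048]), array([ 6.0000e-03, -3.5994e+01]))
```

View pics/wr1.png

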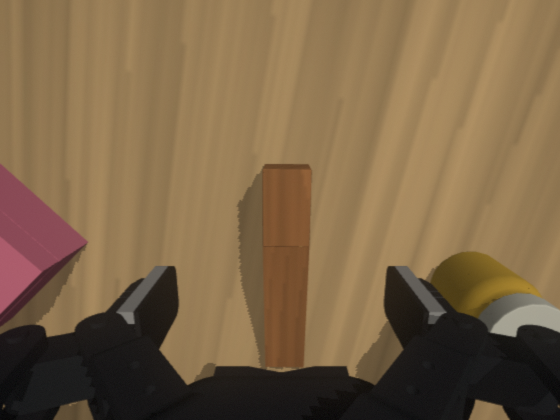

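```bash
python3 - <<'E'
from bench import robot
from h import *
o=robot.get_obs();print(delta(o,(.5674,.3053,.013),10.5))
E
```

```text
(array([13.631,  0.297, -0.999]), array([  0.097, -35.903]))
```

Request:
step_arm --hand '[8.5,8.5,8.5,8.5,8.5]' --pt "4 0.3 -1" --pt "8 0.3 -1" --pt "11 0.3 -1" --pt "12.6 0.3 -1" --pt "12.6 0.3 -1" --twist '[0.1,0.1,0.1,0.1,0.1]'

```text
t: 3.15
ee_pos: [0.5677, 0.3047, 0.0236]
orientation: [-96.0, 89.7, -175.5]
contact_force: [-0.4, 0.1, -0.2]
grip_width: 0.994
```

```bash
python3 - <<'E'
from bench import robot
from h import *
o=robot.get_obs();print(o["ee_pos"],o["contact_force"],delta(o,(.5674,.3053,.013),10.5))
E
```

```text
[0.56766415 0.30467469 0.02355638] [-0.38674158  0.0986519  -0.23758788] (array([ 1.056, -0.01 , -0.066]), array([-1.2000e-02,  3.5988e+01]))
```

Request:
step_arm --hand '[8.5,8.5,3,3,3,3,3,3]' --pt "1 0 0" --pt "1 0 0" --pt "1 0 0" --pt "1 0 0" --pt "1 0 0" --pt "1 0 0" --pt "1 0 0" --pt "1 0 0" --twist '[0,0,0,0,0,0,0,0]' --grip_force 50

```text
t: 4.15
ee_pos: [0.5678, 0.3049, 0.014]
orientation: [-100.5, 89.8, 179.9]
contact_force: [-0.4, -0.6, 4.6]
grip_width: 0.41
```

```bash
python3 - <<'E'
from bench import robot
from h import *
o=robot.get_obs();print(o["ee_pos"],o["contact_force"],o["wrist_torque"],o["grip_width"]*85)
ax=np.array([np.cos(np.radians(-71.06)),np.sin(np.radians(-71.06)),0])
O=np.array([.5542,-.1935,0]);
# TCP at wedge x=-8 ; tip distance before mouth 30mm -> wedge tip at stand x=-85 -> tcp x=-85-168
P=O+ax*(-.085-.168);P[2]=o["ee_pos"][2]+.015;print(P,delta(o,P,18.94))
E
```

```text
[0.56784347 0.30494081 0.01400282] [-0.37001434 -0.60637814  4.61797338] [-0.09323147  0.12887708 -0.02474086] 34.812065621612625
[0.47208181 0.04580232 0.02900282] (array([ -1.461, -14.12 ,  23.748]), array([-1.7, 34.3]))
```

Request:
step_arm --hand '[3,3,3,3,3,3,3,3]' --pt "-1 0 0" --pt "-1.5 -1 2" --pt "-1.5 -3.5 6" --pt "-1.5 -6 10" --pt "-1.5 -8.5 14" --pt "-1.5 -11 18" --pt "-1.5 -13 22" --pt "-1.5 -14.1 23.7" --twist '[0,0,-0.4,-0.8,-1.2,-1.5,-1.7,-1.7]'

```text
t: 5.15
ee_pos: [0.4713, 0.0434, 0.0295]
orientation: [-92.0, 89.7, -163.2]
contact_force: [-0.5, 0.3, -1.8]
grip_width: 0.413
```

Request:
step_arm --hand '[3,3]' --pt "0 0 0" --pt "0 0 0" --twist '[0,0]'

```text
t: 5.4
ee_pos: [0.4717, 0.0442, 0.0298]
orientation: [-93.7, 89.8, -164.8]
contact_force: [0.3, -0.2, -0.4]
grip_width: 0.411
```

```bash
cat > look.py <<'E'
import sys
from bench import robot
from h import *
i=sys.argv[1]
o=robot.get_obs();print(o["t"],o["ee_pos"],o["contact_force"],o["wrist_torque"],o["grip_width"]*85)
for n,(u0,v0,w,h) in {"top":(220,130,150,130),"scene":(190,160,170,120)}.items():
    p,d=robot.grab_frame(n);np.save(f"pics/{n}{i}_p.npy",p);np.save(f"pics/{n}{i}_d.npy",d)
    cv2.imwrite(f"pics/{n}{i}.png",cv2.resize(p[v0:v0+h,u0:u0+w,::-1],None,fx=4.5,fy=4.5,interpolation=cv2.INTER_CUBIC))
p,d=robot.grab_frame("wrist");cv2.imwrite(f"pics/wrist{i}.png",p[:,:,::-1]);np.save(f"pics/wrist{i}_p.npy",p);np.save(f"pics/wrist{i}_d.npy",d)
E
python3 look.py 2; python3 - <<'E'
from bench import robot
from h import *
o=robot.get_obs()
ax=np.array([np.cos(np.radians(-71.06)),np.sin(np.radians(-71.06)),0])
O=np.array([.5542,-.1935,0])
P=O+ax*(-.085-.168);P[2]=.0145;print(P,delta(o,P,18.94))
ci=robot.camera_info("top");p,d=load("top",2);W=world(d,ci)
for nm in("top","wrist"):
    ci=robot.camera_info(nm);p,d=load(nm,2);W=world(d,ci)
    S=(W-O);yx=np.array([-ax[1],ax[0],0]);sx=S@ax;sy=S@yx
    # strip: wedge in stand frame
    m=(abs(sy)<.03)&(W[...,2]>.012)&(W[...,2]<.055)&(d>0)&(sx<-.075)&(sx>-.25)
    for x in np.arange(-.25,-.07,.015):
        k=m&(sx>=x)&(sx<x+.015)
        if k.sum()>4:print(nm,round(x,3),k.sum(),np.median(W[k][:,2]).round(4),sy[k].min().round(4),sy[k].max().round(4),np.median(sy[k]).round(4),sx[k].max().round(4))
E
```

```text
5.4 [0.47172922 0.04418842 0.02982549] [ 0.32074789 -0.24837051 -0.38458929] [0.02041694 0.04904996 0.0099077 ] 34.92999891728786
[0.47208181 0.04580232 0.0145    ] (array([ 1.51 ,  0.085, -0.085]), array([-1.000e-02,  3.599e+01]))
top -0.22 18 0.0468 -0.0203 0.0156 -0.0027 -0.205
top -0.205 92 0.0439 -0.0206 0.0155 -0.0048 -0.1901
top -0.19 91 0.0412 -0.021 0.0151 -0.0044 -0.1751
top -0.175 90 0.0384 -0.0209 0.0156 -0.0038 -0.16
top -0.16 86 0.0359 -0.0211 0.0152 -0.0038 -0.1452
top -0.145 85 0.0319 -0.0209 0.0153 -0.0037 -0.13
top -0.13 83 0.0291 -0.0201 0.0158 -0.0029 -0.115
top -0.115 81 0.0267 -0.0207 0.0145 -0.0042 -0.1
top -0.1 79 0.0236 -0.0206 0.0156 -0.0032 -0.0853
top -0.085 15 0.0223 -0.0194 0.0145 -0.0028 -0.0823
wrist -0.25 3324 0.0462 -0.0186 0.0171 -0.0005 -0.235
wrist -0.235 2312 0.0461 -0.0189 0.0173 -0.0009 -0.2211
```

View pics/wrist2.png

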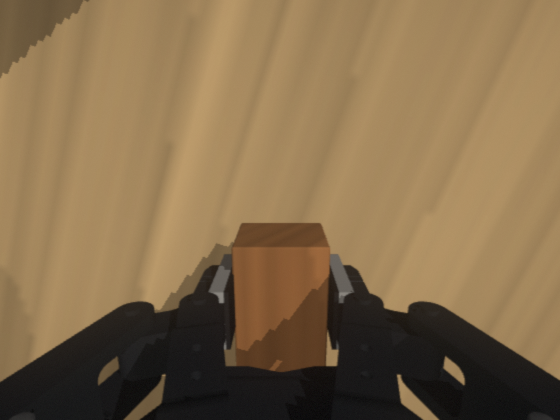

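View pics/top2.png

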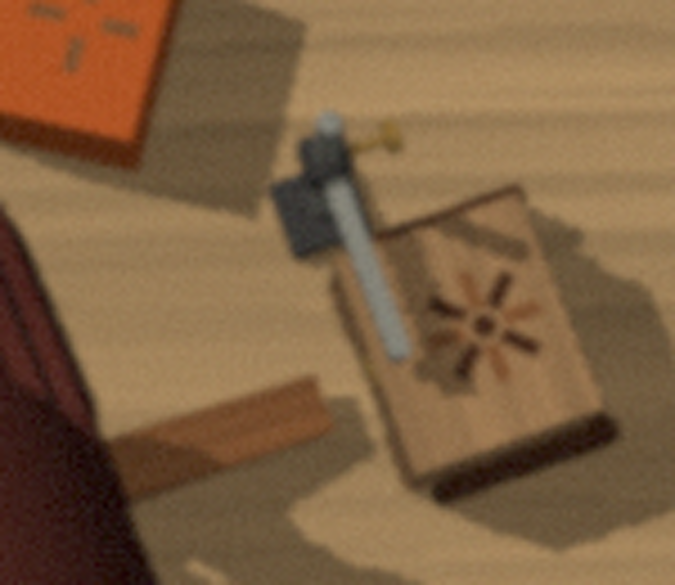

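View pics/scene2.png

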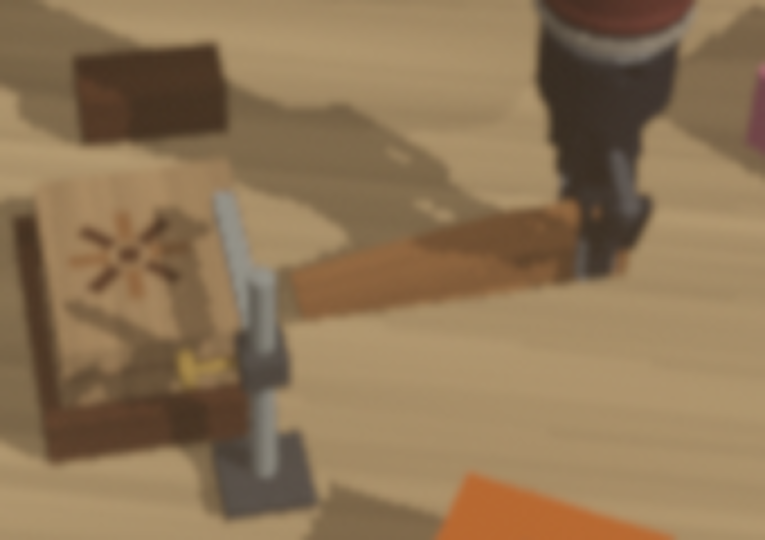

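```bash
cat > st.py <<'E'
from bench import robot
from h import *
o=robot.get_obs()
ax=np.array([np.cos(np.radians(-71.06)),np.sin(np.radians(-71.06)),0]);yx=np.array([-ax[1],ax[0],0])
O=np.array([.5542,-.1935,0])
R=toolR(o)
S=o["ee_pos"]-O
print("t",o["t"],"stand xy mm",(S@ax*1e3).round(2),(S@yx*1e3).round(2),"z",(o["ee_pos"][2]*1e3).round(2),"tip x",((S@ax+.168)*1e3).round(2))
print("tool dirs x,y,z:",(R.T@ax).round(3),(R.T@yx).round(3),(R.T@[0,0,1]).round(3))
f=o["contact_force"];print("force stand",f@ax.round(2),f@yx.round(2),f[2],"tq",o["wrist_torque"],"twist",delta(o,O,18.94)[1])
E
python3 st.py
```

```text
t 5.55 stand xy mm -252.14 -0.79 z 29.6 tip x -84.14
tool dirs x,y,z: [-0.001  0.001  1.   ] [-0.004  1.    -0.001] [-1.    -0.004 -0.001]
force stand -0.8038447245291358 0.28788029620286754 -1.310307759523123 tq [ 0.12126359 -0.00788594 -0.01047206] twist [-1.000e-02  3.599e+01]
```

Request:
step_arm --hand '[3,3,3,3,3]' --pt "0.8 0.2 0" --pt "1.2 0.2 0" --pt "1.45 0.2 0" --pt "1.55 0.2 0" --pt "1.55 0.2 0" --twist '[0,0,0,0,0]'

```text
t: 6.18
ee_pos: [0.4735, 0.0454, 0.0141]
orientation: [-99.1, 89.7, -170.2]
contact_force: [0.4, -0.3, -0.6]
grip_width: 0.408
```

```bash
python3 st.py
```

```text
t 6.175 stand xy mm -252.13 1.22 z 14.14 tip x -84.13
tool dirs x,y,z: [-0.001  0.001  1.   ] [-0.004  1.    -0.001] [-1.    -0.004 -0.001]
force stand 0.36764822294594895 0.266577661375079 -0.5567363479008433 tq [ 0.07923319  0.03086644 -0.0015397 ] twist [-1.1000e-02  3.5989e+01]
```

Request:
step_arm --hand '[3,3,3,3,3,3,3,3]' --pt "0.02 0 0.7" --pt "0.02 0 1.5" --pt "0.02 0 2.3" --pt "0.02 0 3.1" --pt "0.02 0 3.9" --pt "0.02 0 4.6" --pt "0.02 0 5.1" --pt "0.02 0 5.1" --twist '[0,0,0,0,0,0,0,0]'

```text
t: 7.18
ee_pos: [0.4902, -0.0034, 0.0139]
orientation: [-95.9, 89.8, -167.0]
contact_force: [0.5, 0.4, -0.5]
grip_width: 0.414
```

```bash
python3 st.py;python3 look.py 3
```

```text
t 7.175 stand xy mm -200.59 1.2 z 13.94 tip x -32.59
tool dirs x,y,z: [-0.     0.002  1.   ] [-0.004  1.    -0.002] [-1.    -0.004 -0.   ]
force stand -0.21166256216396154 0.5559096201240421 -0.503334830979168 tq [-0.16731028 -0.11404297  0.00660738] twist [-1.8000e-02  3.5982e+01]
7.175 [ 0.4902259  -0.0033779   0.01394028] [ 0.45813725  0.37712261 -0.50333483] [-0.16731028 -0.11404297  0.00660738] 35.15743164406367
```

View pics/top3.png

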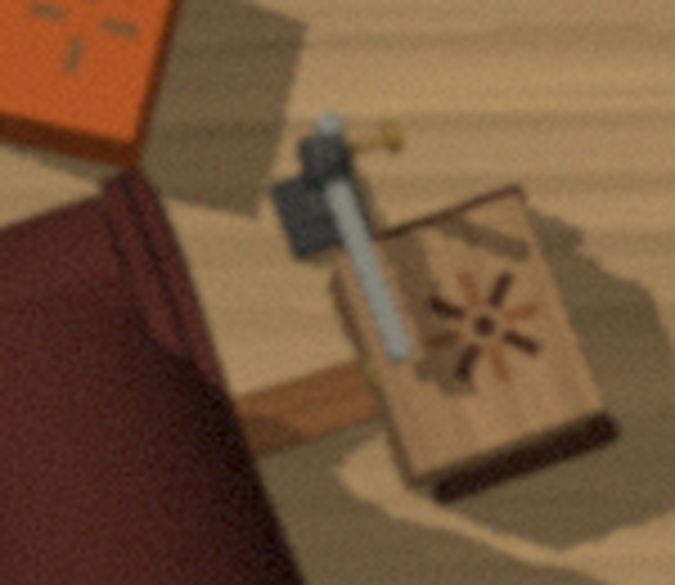

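View pics/scene3.png

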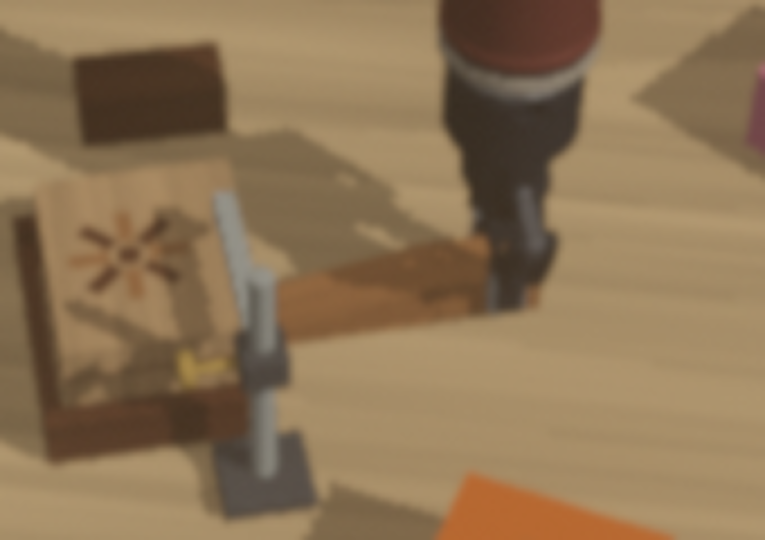

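```bash
python3 - <<'E'
from bench import robot
from h import *
ax=np.array([np.cos(np.radians(-71.06)),np.sin(np.radians(-71.06)),0]);yx=np.array([-ax[1],ax[0],0])
O=np.array([.5542,-.1935,0])
for nm in("top","scene"):
    ci=robot.camera_info(nm);p,d=load(nm,3);W=world(d,ci);S=W-O;sx=S@ax;sy=S@yx
    for z in np.arange(.1,.6,.05):
        m=(W[...,2]>z)&(W[...,2]<z+.05)&(d>0)&(sx<-.07)&(sx>-.5)&(abs(sy)<.4)
        if m.sum()>3:print(nm,z.round(2),m.sum(),"sx max",np.percentile(sx[m],99).round(3),"sy",np.percentile(sy[m],[1,99]).round(3))
E
```

```text
top 0.1 32 sx max -0.329 sy [-0.398 -0.389]
top 0.35 147 sx max -0.15 sy [0.016 0.048]
top 0.4 2163 sx max -0.153 sy [-0.06   0.039]
top 0.45 1978 sx max -0.155 sy [-0.116 -0.023]
top 0.5 2757 sx max -0.155 sy [-0.175 -0.08 ]
top 0.55 4020 sx max -0.155 sy [-0.232 -0.137]
scene 0.1 345 sx max -0.164 sy [0.    0.069]
scene 0.15 464 sx max -0.163 sy [-0.399  0.045]
scene 0.2 700 sx max -0.16 sy [-0.399  0.047]
scene 0.25 939 sx max -0.16 sy [-0.398  0.046]
scene 0.3 780 sx max -0.151 sy [-0.399  0.049]
scene 0.35 1385 sx max -0.151 sy [-0.396  0.054]
scene 0.4 2110 sx max -0.153 sy [-0.388  0.041]
scene 0.45 1604 sx max -0.155 sy [-0.13  -0.021]
scene 0.5 1211 sx max -0.155 sy [-0.162 -0.077]
```

Request:
step_arm --hand '[3,3,3,3,3,3,3,3]' --pt "0 0 0.4" --pt "0 0 0.8" --pt "0 0 1.2" --pt "0 0 1.5" --pt "0 0 1.8" --pt "0 0 2.0" --pt "0 0 2.2" --pt "0 0 2.2" --twist '[0,0,0,0,0,0,0,0]'

```text
t: 8.32
ee_pos: [0.497, -0.0227, 0.0139]
orientation: [-111.2, 89.7, 177.8]
contact_force: [-1.0, 4.5, 0.1]
grip_width: 0.412
```

```bash
python3 st.py
```

```text
t 8.325 stand xy mm -180.09 1.36 z 13.94 tip x -12.09
tool dirs x,y,z: [-0.002 -0.     1.   ] [-0.004  1.     0.   ] [-1.    -0.004 -0.002]
force stand -4.602668344051482 0.45249715665152546 0.05691716713215622 tq [0.88722944 0.17932204 0.04047894] twist [ 1.0000e-03 -3.5999e+01]
```

Request:
step_arm --hand '[3,3,3,3,3]' --pt "0 0 0.15" --pt "0 0 0.3" --pt "0 0 0.4" --pt "0 0 0.5" --pt "0 0 0.5" --twist '[0,0,0,0,0]'

```text
t: 8.95
ee_pos: [0.4985, -0.0264, 0.014]
orientation: [-124.5, 89.7, 164.5]
contact_force: [-1.3, 5.1, 1.9]
grip_width: 0.409
```

```bash
python3 st.py
```

```text
t 8.95 stand xy mm -176.17 1.58 z 13.96 tip x -8.17
tool dirs x,y,z: [-0.003 -0.001  1.   ] [-0.004  1.     0.001] [-1.    -0.004 -0.003]
force stand -5.229555364365979 0.4235751714763234 1.9461564376334528 tq [0.99172906 0.31633275 0.00442119] twist [ 1.1000e-02 -3.5989e+01]
```

Request:
step_arm --hand '[3,3,3,3]' --pt "0 0 0.1" --pt "0 0 0.2" --pt "0 0 0.3" --pt "0 0 0.3" --twist '[0,0,0,0]'

```text
t: 9.45
ee_pos: [0.4992, -0.0281, 0.014]
orientation: [-133.5, 89.7, 155.5]
contact_force: [-1.2, 6.1, 2.4]
grip_width: 0.411
```

```bash
python3 st.py
```

```text
t 9.45 stand xy mm -174.26 1.7 z 13.95 tip x -6.26
tool dirs x,y,z: [-0.004 -0.002  1.   ] [-0.004  1.     0.002] [-1.    -0.004 -0.004]
force stand -6.218111621927027 0.8373940373110657 2.3556015912276465 tq [ 9.39763520e-01  3.35512583e-01 -5.12145926e-04] twist [ 2.3000e-02 -3.5977e+01]
```

Request:
step_arm --hand '[3,3,3,3]' --pt "0 0 0.1" --pt "0 0 0.2" --pt "0 0 0.3" --pt "0 0 0.3" --twist '[0,0,0,0]'

```text
t: 9.95
ee_pos: [0.5, -0.0299, 0.0139]
orientation: [-140.7, 89.6, 148.4]
contact_force: [-2.0, 4.4, 2.6]
grip_width: 0.411
```

```bash
python3 st.py; python3 look.py 4
```

```text
t 9.95 stand xy mm -172.35 1.88 z 13.95 tip x -4.35
tool dirs x,y,z: [-0.005 -0.003  1.   ] [-0.004  1.     0.003] [-1.    -0.004 -0.005]
force stand -4.856625742098421 -0.48068456391676784 2.630138697963381 tq [0.88545758 0.33289966 0.00664563] twist [ 3.4000e-02 -3.5966e+01]
9.95 [ 0.50004062 -0.02987278  0.01394749] [-2.00096584  4.43822808  2.6301387 ] [0.88545758 0.33289966 0.00664563] 34.97650413113823
```

View pics/scene4.png

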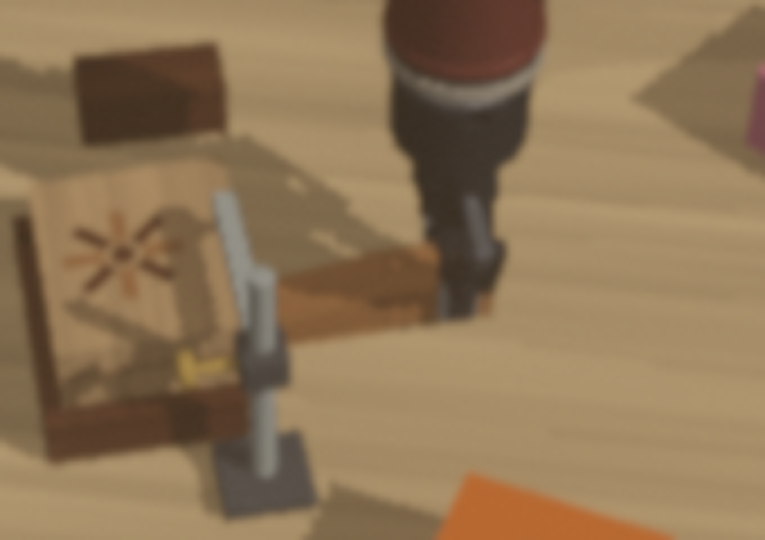

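View pics/wrist4.png

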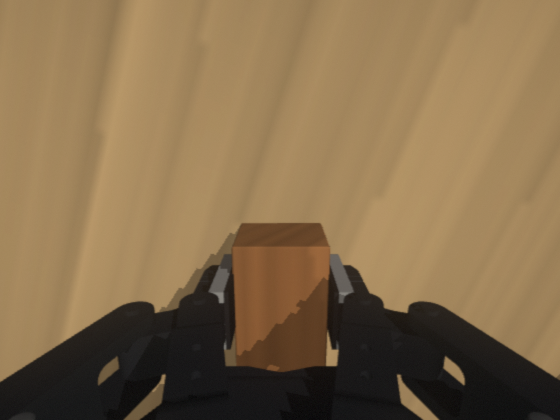

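Request:
step_arm --hand '[3,3,3,3]' --pt "0 0 0.1" --pt "0 0 0.2" --pt "0 0 0.3" --pt "0 0 0.3" --twist '[0,0,0,0]'

```text
t: 10.6
ee_pos: [0.5008, -0.0317, 0.014]
orientation: [-145.5, 89.6, 143.7]
contact_force: [-2.1, 6.1, 2.1]
grip_width: 0.41
```

```bash
python3 st.py
```

```text
t 10.6 stand xy mm -170.38 2.02 z 13.96 tip x -2.38
tool dirs x,y,z: [-0.006 -0.004  1.   ] [-0.004  1.     0.004] [-1.    -0.004 -0.006]
force stand -6.472046838630898 -0.050754074886191665 2.0845147844809846 tq [ 0.84151599  0.31197105 -0.01582932] twist [  0.045 -35.955]
```

Request:
step_arm --hand '[3,3,3,3]' --pt "0 0 0.1" --pt "0 0 0.2" --pt "0 0 0.3" --pt "0 0 0.3" --twist '[0,0,0,0]'

```text
t: 11.1
ee_pos: [0.5016, -0.0335, 0.0139]
orientation: [-149.3, 89.5, 139.9]
contact_force: [-2.6, 5.9, 4.0]
grip_width: 0.408
```

```bash
python3 st.py
```

```text
t 11.1 stand xy mm -168.42 2.17 z 13.94 tip x -0.42
tool dirs x,y,z: [-0.007 -0.005  1.   ] [-0.004  1.     0.005] [-1.    -0.004 -0.007]
force stand -6.39856056922416 -0.5786565902676902 3.965996448611235 tq [ 0.75641387  0.25027384 -0.01670693] twist [  0.057 -35.943]
```

Request:
step_arm --hand '[3,3,3,3]' --pt "-0.01 -0.03 0.1" --pt "-0.01 -0.04 0.2" --pt "-0.01 -0.05 0.3" --pt "-0.01 -0.05 0.3" --twist '[0.05,0.05,0.05,0.05]'

```text
t: 11.6
ee_pos: [0.5021, -0.0356, 0.014]
orientation: [-153.2, 89.5, 135.8]
contact_force: [-0.4, 4.7, 0.5]
grip_width: 0.412
```

```bash
python3 st.py
```

```text
t 11.6 stand xy mm -166.22 1.96 z 14.05 tip x 1.78
tool dirs x,y,z: [-0.008 -0.002  1.   ] [-0.004  1.     0.002] [-1.    -0.004 -0.008]
force stand -4.57723196130463 1.1475081988097722 0.5136898369922835 tq [0.63372294 0.06437706 0.11546817] twist [ 1.9000e-02 -3.5981e+01]
```

Request:
step_arm --hand '[3,3,3,3]' --pt "-0.01 -0.03 0.1" --pt "-0.01 -0.04 0.2" --pt "-0.01 -0.05 0.3" --pt "-0.01 -0.05 0.3" --twist '[0.05,0.05,0.05,0.05]'

```text
t: 12.1
ee_pos: [0.5027, -0.0378, 0.0142]
orientation: [-156.8, 89.5, 132.0]
contact_force: [-1.1, 4.8, 2.0]
grip_width: 0.413
```

```bash
python3 st.py
```

```text
t 12.1 stand xy mm -164.0 1.79 z 14.17 tip x 4.0
tool dirs x,y,z: [-0.009  0.002  1.   ] [-0.004  1.    -0.002] [-1.    -0.004 -0.009]
force stand -4.933782520232361 0.476472984610224 2.004279688469138 tq [0.589144   0.01270073 0.06245154] twist [-1.9000e-02  3.5981e+01]
```

Request:
step_arm --hand '[3,3,3,3]' --pt "0 0 0.1" --pt "0 0 0.2" --pt "0 0 0.3" --pt "0 0 0.3" --twist '[0,0,0,0]'

```text
t: 12.6
ee_pos: [0.5035, -0.0398, 0.0141]
orientation: [-158.2, 89.4, 130.7]
contact_force: [-1.0, 4.8, 1.9]
grip_width: 0.409
```

```bash
python3 st.py
```

```text
t 12.6 stand xy mm -161.81 1.89 z 14.13 tip x 6.19
tool dirs x,y,z: [-0.01   0.001  1.   ] [-0.004  1.    -0.001] [-1.    -0.004 -0.01 ]
force stand -4.826181834707707 0.5892281179761244 1.9087999366910529 tq [0.59808213 0.20755284 0.02678538] twist [-8.0000e-03  3.5992e+01]
```

Request:
step_arm --hand '[3,3,3,3]' --pt "0 -0.01 0.1" --pt "0 -0.01 0.2" --pt "0 -0.02 0.3" --pt "0 -0.02 0.3" --twist '[0,0,0,0]'

```text
t: 13.1
ee_pos: [0.5041, -0.0419, 0.0141]
orientation: [-159.6, 89.4, 129.3]
contact_force: [-2.1, 5.0, 1.9]
grip_width: 0.415
```

```bash
python3 st.py
```

```text
t 13.1 stand xy mm -159.62 1.81 z 14.1 tip x 8.38
tool dirs x,y,z: [-0.01 -0.    1.  ] [-0.004  1.     0.   ] [-1.    -0.004 -0.01 ]
force stand -5.417835932231245 -0.3672998939120189 1.9289334666091036 tq [ 0.5532755   0.1633651  -0.02134153] twist [ 2.0000e-03 -3.5998e+01]
```

Request:
step_arm --hand '[3,3,3,3]' --pt "0 -0.01 0.1" --pt "0 -0.01 0.2" --pt "0 -0.02 0.3" --pt "0 -0.02 0.3" --twist '[0,0,0,0]'

```text
t: 13.6
ee_pos: [0.5047, -0.0441, 0.014]
orientation: [-160.8, 89.3, 128.2]
contact_force: [-1.7, 5.2, 1.8]
grip_width: 0.412
```

```bash
python3 st.py
```

```text
t 13.6 stand xy mm -157.39 1.72 z 14.04 tip x 10.61
tool dirs x,y,z: [-0.011 -0.001  1.   ] [-0.004  1.     0.001] [-1.    -0.004 -0.011]
force stand -5.4439757536572 0.012120826884241102 1.789759573388181 tq [ 0.54596554  0.12970405 -0.00672646] twist [ 1.1000e-02 -3.5989e+01]
```

Request:
step_arm --hand '[3,3,3,3]' --pt "0 0 0.1" --pt "0 0 0.2" --pt "0 0 0.3" --pt "0 0 0.3" --twist '[0,0,0,0]'

```text
t: 14.1
ee_pos: [0.5056, -0.0462, 0.014]
orientation: [-161.7, 89.3, 127.4]
contact_force: [-2.4, 4.8, 1.9]
grip_width: 0.411
```

Request:
step_arm --hand '[3,3,3,3]' --pt "0 0 0.1" --pt "0 0 0.2" --pt "0 0 0.3" --pt "0 0 0.3" --twist '[0,0,0,0]'

```text
t: 14.6
ee_pos: [0.5064, -0.0483, 0.014]
orientation: [-162.3, 89.2, 126.8]
contact_force: [-1.9, 5.4, 2.3]
grip_width: 0.412
```

```bash
python3 st.py
```

```text
t 14.6 stand xy mm -152.85 1.92 z 13.98 tip x 15.15
tool dirs x,y,z: [-0.013 -0.003  1.   ] [-0.004  1.     0.003] [-1.    -0.004 -0.013]
force stand -5.696301969744281 -0.04057755902196521 2.2588096129299826 tq [ 0.60202358  0.18306532 -0.00168981] twist [ 2.9000e-02 -3.5971e+01]
```

Request:
step_arm --hand '[3,3,3,3]' --pt "0 -0.01 0.1" --pt "0 -0.02 0.2" --pt "0 -0.02 0.3" --pt "0 -0.02 0.3" --twist '[0.02,0.02,0.02,0.02]'

```text
t: 15.1
ee_pos: [0.5072, -0.0505, 0.014]
orientation: [-163.5, 89.2, 125.6]
contact_force: [-2.1, 5.0, 1.9]
grip_width: 0.413
```

```bash
python3 st.py
```

```text
t 15.1 stand xy mm -150.57 1.95 z 14.01 tip x 17.43
tool dirs x,y,z: [-0.013 -0.002  1.   ] [-0.004  1.     0.002] [-1.    -0.004 -0.013]
force stand -5.375211507555859 -0.37104120945953134 1.906693981002586 tq [ 0.55344404  0.06001899 -0.00801976] twist [ 1.9000e-02 -3.5981e+01]
```

Request:
step_arm --hand '[3,3,3,3]' --pt "0 -0.01 0.1" --pt "0 -0.02 0.2" --pt "0 -0.02 0.3" --pt "0 -0.02 0.3" --twist '[0.02,0.02,0.02,0.02]'

```text
t: 15.6
ee_pos: [0.5079, -0.0527, 0.014]
orientation: [-164.6, 89.2, 124.4]
contact_force: [-1.9, 4.5, 1.3]
grip_width: 0.411
```

```bash
python3 st.py
```

```text
t 15.6 stand xy mm -148.22 1.96 z 14.04 tip x 19.78
tool dirs x,y,z: [-0.014 -0.001  1.   ] [-0.004  1.     0.001] [-1.    -0.004 -0.014]
force stand -4.839527953806988 -0.3924602136723613 1.3448338417229062 tq [ 0.51719805  0.11367    -0.0355996 ] twist [ 9.0000e-03 -3.5991e+01]
```

```bash
python3 look.py 5; python3 - <<'E'
from bench import robot
from h import *
ax=np.array([np.cos(np.radians(-71.06)),np.sin(np.radians(-71.06)),0]);yx=np.array([-ax[1],ax[0],0])
O=np.array([.5542,-.1935,0])
for i in(0,5):
    ci=robot.camera_info("top");p,d=load("top",i);W=world(d,ci);S=W-O;sx=S@ax;sy=S@yx
    m=(abs(sx)<.05)&(abs(sy+.03)<.025)&(W[...,2]>.05)&(W[...,2]<.1);A=np.c_[sx[m],np.ones(m.sum())];print(i,np.linalg.lstsq(A,W[m][:,2],rcond=None)[0]@[[-.055,-.043,.055],[1,1,1]])
    m=(abs(sx+.043)<.02)&(sy>-.02)&(sy<.1)&(W[...,2]>.087)&(W[...,2]<.2)
    for y in np.arange(-.02,.1,.02):
        k=m&(sy>=y)&(sy<y+.02);print(y.round(2),k.sum(),np.median(W[k][:,2]) if k.sum() else 0)
E
```

```text
15.6 [ 0.50794156 -0.0526673   0.01404456] [-1.91211678  4.45015851  1.34483384] [ 0.51719805  0.11367    -0.0355996 ] 34.937038837020744
0 [0.07292126 0.07288639 0.07260166]
-0.02 18 0.10382368557550337
0.0 46 0.10509935405435115
0.02 42 0.10521350588505118
0.04 44 0.1050465748781137
0.06 42 0.10516418876307324
0.08 58 0.10502307944670564
5 [0.07995551 0.0792204  0.07321697]
-0.02 21 0.10447443414301988
0.0 42 0.10467943241870686
0.02 43 0.10512269228302974
0.04 38 0.10519904099269418
0.06 34 0.10502854879981713
0.08 40 0.10536327912120044
```

View pics/scene5.png

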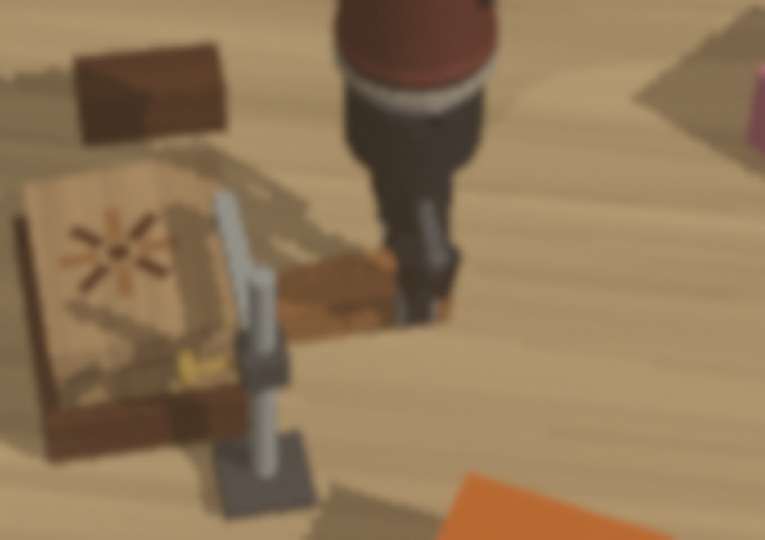

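Request:
step_arm --hand '[3,3,3,3]' --pt "0 -0.01 0.1" --pt "0 -0.02 0.2" --pt "0 -0.02 0.3" --pt "0 -0.02 0.3" --twist '[0.01,0.01,0.01,0.01]'

```text
t: 16.25
ee_pos: [0.5087, -0.0549, 0.014]
orientation: [-165.5, 89.1, 123.5]
contact_force: [-1.6, 5.9, 1.2]
grip_width: 0.414
```

```bash
python3 st.py
```

```text
t 16.25 stand xy mm -145.91 1.93 z 14.02 tip x 22.09
tool dirs x,y,z: [-0.015 -0.001  1.   ] [-0.004  1.     0.001] [-1.    -0.004 -0.015]
force stand -6.119710825755054 0.36911178411296536 1.2383265245095247 tq [0.46506807 0.14082442 0.06719368] twist [ 8.0000e-03 -3.5992e+01]
```

Request:
step_arm --hand '[3,3,3,3]' --pt "0 -0.01 0.1" --pt "0 -0.02 0.2" --pt "0 -0.02 0.3" --pt "0 -0.02 0.3" --twist '[0.01,0.01,0.01,0.01]'

```text
t: 16.75
ee_pos: [0.5093, -0.0571, 0.014]
orientation: [-166.0, 89.1, 123.0]
contact_force: [-1.3, 4.4, 2.1]
grip_width: 0.408
```

```bash
python3 st.py
```

```text
t 16.75 stand xy mm -143.58 1.85 z 14.0 tip x 24.42
tool dirs x,y,z: [-0.015 -0.001  1.   ] [-0.004  1.     0.001] [-1.    -0.004 -0.015]
force stand -4.575745556442416 0.2068309978955976 2.1407912643470004 tq [0.50912299 0.10999064 0.02521314] twist [ 7.0000e-03 -3.5993e+01]
```

Request:
step_arm --hand '[3,3,3,3]' --pt "0 -0.01 0.1" --pt "0 -0.02 0.2" --pt "0 -0.02 0.3" --pt "0 -0.02 0.3" --twist '[0.01,0.01,0.01,0.01]'

```text
t: 17.25
ee_pos: [0.51, -0.0592, 0.014]
orientation: [-166.7, 89.1, 122.3]
contact_force: [-2.6, 5.6, 2.5]
grip_width: 0.415
```

```bash
python3 st.py
```

```text
t 17.25 stand xy mm -141.35 1.82 z 13.97 tip x 26.65
tool dirs x,y,z: [-0.016 -0.001  1.   ] [-0.004  1.     0.001] [-1.    -0.004 -0.016]
force stand -6.1605821173726465 -0.6442926062978769 2.53144944917145 tq [ 0.65560069  0.14803726 -0.01311431] twist [ 8.0000e-03 -3.5992e+01]
```

Request:
step_arm --hand '[3,3,3,3]' --pt "0 -0.01 0.1" --pt "0 -0.02 0.2" --pt "0 -0.02 0.3" --pt "0 -0.02 0.3" --twist '[0.01,0.01,0.01,0.01]'

```text
t: 17.75
ee_pos: [0.5107, -0.0613, 0.014]
orientation: [-167.1, 89.0, 121.8]
contact_force: [-2.5, 4.7, 2.1]
grip_width: 0.413
```

```bash
python3 st.py
```

```text
t 17.75 stand xy mm -139.14 1.78 z 13.95 tip x 28.86
tool dirs x,y,z: [-0.017 -0.001  1.   ] [-0.004  1.     0.001] [-1.    -0.004 -0.017]
force stand -5.214893072683565 -0.8760716148441088 2.054595638373657 tq [0.60624272 0.18249313 0.00708547] twist [ 8.0000e-03 -3.5992e+01]
```

Request:
step_arm --hand '[3,3,3,3]' --pt "0 -0.01 0.1" --pt "0 -0.02 0.2" --pt "0 -0.02 0.3" --pt "0 -0.02 0.3" --twist '[0.01,0.01,0.01,0.01]'

```text
t: 18.25
ee_pos: [0.5114, -0.0634, 0.014]
orientation: [-167.8, 89.0, 121.2]
contact_force: [-2.2, 5.4, 2.6]
grip_width: 0.409
```

```bash
python3 st.py
```

```text
t 18.25 stand xy mm -136.93 1.78 z 13.95 tip x 31.07
tool dirs x,y,z: [-0.018 -0.001  1.   ] [-0.004  1.     0.001] [-1.    -0.004 -0.018]
force stand -5.796428888234196 -0.3888694502570886 2.6421408074488437 tq [ 0.59156896  0.18591045 -0.04096521] twist [ 8.0000e-03 -3.5992e+01]
```

Request:
step_arm --hand '[3,3,3,3]' --pt "0 -0.01 0.1" --pt "0 -0.02 0.2" --pt "0 -0.02 0.3" --pt "0 -0.02 0.3" --twist '[0.01,0.01,0.01,0.01]'

```text
t: 18.75
ee_pos: [0.512, -0.0652, 0.014]
orientation: [-168.3, 88.9, 120.7]
contact_force: [-3.3, 7.3, 4.0]
grip_width: 0.416
```

```bash
python3 st.py
```

```text
t 18.75 stand xy mm -135.07 1.76 z 13.96 tip x 32.93
tool dirs x,y,z: [-0.019 -0.001  1.   ] [-0.004  1.     0.001] [-1.    -0.004 -0.019]
force stand -7.958079718596538 -0.7611691747773156 4.04926367379872 tq [ 0.76912522  0.28273144 -0.00974159] twist [ 1.1000e-02 -3.5989e+01]
```

Request:
step_arm --hand '[3,3,3,3]' --pt "0 -0.01 0.1" --pt "0 -0.01 0.2" --pt "0 -0.01 0.25" --pt "0 -0.01 0.25" --twist '[0.01,0.01,0.01,0.01]'

```text
t: 19.25
ee_pos: [0.5122, -0.0656, 0.014]
orientation: [-168.3, 88.8, 120.8]
contact_force: [-3.5, 9.0, 4.6]
grip_width: 0.41
```

```bash
python3 st.py
```

```text
t 19.25 stand xy mm -134.63 1.85 z 13.97 tip x 33.37
tool dirs x,y,z: [-0.021 -0.002  1.   ] [-0.004  1.     0.002] [-1.    -0.004 -0.021]
force stand -9.651707889983456 -0.50073389070868 4.630722341146251 tq [ 1.52386195  0.66945793 -0.02769064] twist [ 1.9000e-02 -3.5981e+01]
```

Request:
step_arm --hand '[3,3,3,3]' --pt "0 -0.01 0.1" --pt "0 -0.01 0.2" --pt "0 -0.01 0.3" --pt "0 -0.01 0.3" --twist '[0.01,0.01,0.01,0.01]'

```text
t: 19.75
ee_pos: [0.5124, -0.0659, 0.014]
orientation: [-167.9, 88.6, 121.2]
contact_force: [-6.0, 11.4, 6.4]
grip_width: 0.412
```

```bash
python3 st.py
```

```text
t 19.75 stand xy mm -134.24 1.87 z 13.95 tip x 33.76
tool dirs x,y,z: [-0.024 -0.003  1.   ] [-0.005  1.     0.003] [-1.    -0.005 -0.024]
force stand -12.714327172508078 -2.0151403793248157 6.417276387066526 tq [ 1.75997004  0.79705386 -0.12247746] twist [ 3.1000e-02 -3.5969e+01]
```

Request:
step_arm --hand '[3,3]' --pt "-0.01 0 0" --pt "-0.01 0 0" --twist '[0,0]'

```text
t: 20.0
ee_pos: [0.5124, -0.0659, 0.014]
orientation: [-167.9, 88.6, 121.2]
contact_force: [-1.1, 3.7, 1.3]
grip_width: 0.415
```

```bash
python3 st.py; python3 look.py 6; cat > top.py <<'E'
import sys
from bench import robot
from h import *
ax=np.array([np.cos(np.radians(-71.06)),np.sin(np.radians(-71.06)),0]);yx=np.array([-ax[1],ax[0],0])
O=np.array([.5542,-.1935,0])
for i in(0,int(sys.argv[1])):
    ci=robot.camera_info("top");p,d=load("top",i);W=world(d,ci);S=W-O;sx=S@ax;sy=S@yx
    m=(abs(sx)<.05)&(abs(sy+.03)<.025)&(W[...,2]>.05)&(W[...,2]<.1);A=np.c_[sx[m],np.ones(m.sum())];print(i,np.linalg.lstsq(A,W[m][:,2],rcond=None)[0]@[[-.055,-.043,.055],[1,1,1]])
E
python3 top.py 6
```

```text
t 20.0 stand xy mm -134.31 1.85 z 14.01 tip x 33.69
tool dirs x,y,z: [-0.024 -0.003  1.   ] [-0.005  1.     0.003] [-1.    -0.005 -0.024]
force stand -3.859420621778633 0.16043091297179654 1.2578336050699894 tq [ 0.16681308  0.04222877 -0.01213783] twist [ 3.2000e-02 -3.5968e+01]
20.0 [ 0.51236113 -0.06586184  0.01401257] [-1.07732633  3.69965915  1.25783361] [ 0.16681308  0.04222877 -0.01213783] 35.259954028491066
0 [0.07292126 0.07288639 0.07260166]
6 [0.08393894 0.08273522 0.07290481]
```

View pics/scene6.png

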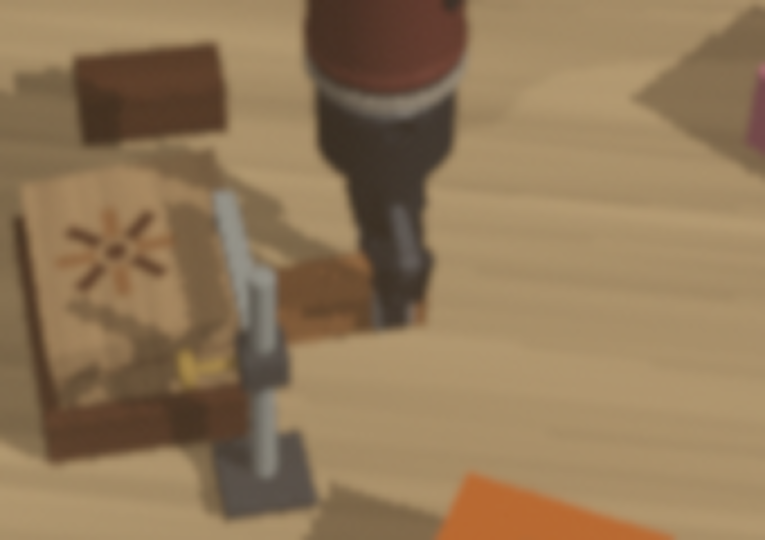

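View pics/top6.png

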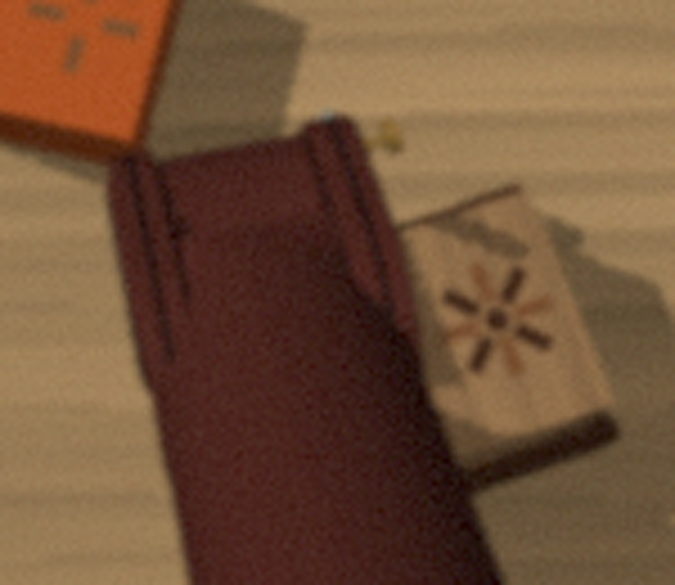

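Request:
step_arm --hand '[5,5,5,5]' --pt "0 0 0" --pt "0 0 0" --pt "0 0 0" --pt "0 0 0" --twist '[0,0,0,0]'

```text
t: 20.65
ee_pos: [0.5124, -0.066, 0.014]
orientation: [-167.7, 88.6, 121.4]
contact_force: [-0.7, -0.2, -0.3]
grip_width: 0.585
```

```bash
python3 st.py; python3 look.py 7;python3 top.py 7; python3 - <<'E'
from bench import robot
from h import *
ax=np.array([np.cos(np.radians(-71.06)),np.sin(np.radians(-71.06)),0]);yx=np.array([-ax[1],ax[0],0])
O=np.array([.5542,-.1935,0])
for i in (6,7):
    p,d=load("wrist",i);ci=robot.camera_info("wrist")
    W=world(d,ci);S=W-O;sx=S@ax;sy=S@yx
    m=(d>0)&(abs(sy-.002)<.03)&(W[...,2]>.025)&(W[...,2]<.04)&(sx<-.11)
    k=m&(abs(sy-.002)<.01); A=np.c_[sx[k],np.ones(k.sum())];c=np.linalg.lstsq(A,W[k][:,2],rcond=None)[0]
    print(i,k.sum(),"tail end sx",np.percentile(sx[m],[0.5,2]),"sy",np.percentile(sy[m],[1,99]),"slope",c[0],"z",np.median(W[k][:,2]))
E
```

```text
t 20.65 stand xy mm -134.16 1.8 z 14.01 tip x 33.84
tool dirs x,y,z: [-0.024 -0.003  1.   ] [-0.005  1.     0.003] [-1.    -0.005 -0.024]
force stand -0.038187492735449184 -0.7126385430446377 -0.2667044014785992 tq [-0.07181767  0.02479563  0.00702235] twist [ 2.9000e-02 -3.5971e+01]
20.65 [ 0.51236022 -0.06602033  0.01400573] [-0.68586587 -0.19083114 -0.2667044 ] [-0.07181767  0.02479563  0.00702235] 49.68508535842428
0 [0.07292126 0.07288639 0.07260166]
7 [0.08373247 0.08253866 0.07278918]
6 6191 tail end sx [-0.15675994 -0.15651745] sy [-0.02462315  0.02866321] slope 0.012232717465241854 z 0.030485674381580428
7 6186 tail end sx [-0.15685147 -0.15661135] sy [-0.0255402   0.02950831] slope 0.013020425167930987 z 0.030448172319972166
```

View pics/wrist7.png

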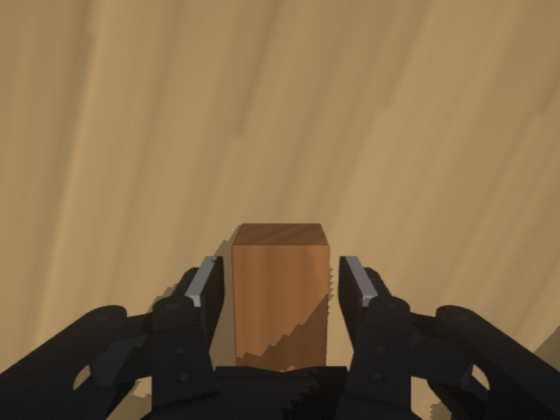

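Request:
step_arm --hand '[3,3,3,3,3,3]' --pt "0 0 0" --pt "0 0 0" --pt "0 0 0" --pt "0 0 0.1" --pt "0 0 0.2" --pt "0 0 0.2" --twist '[0,0,0,0,0,0]'

```text
t: 21.55
ee_pos: [0.5124, -0.0659, 0.0142]
orientation: [-167.2, 88.5, 121.9]
contact_force: [-5.9, 6.3, 10.4]
grip_width: 0.412
```

```bash
python3 st.py
```

```text
t 21.55 stand xy mm -134.22 1.87 z 14.21 tip x 33.78
tool dirs x,y,z: [-0.026 -0.004  1.   ] [-0.006  1.     0.004] [-1.    -0.006 -0.026]
force stand -7.847418835975706 -3.567803507451383 10.41437987453868 tq [ 1.31910475  1.10628456 -0.34928723] twist [  0.041 -35.959]
```

Request:
step_arm --hand '[3,3,3,3,3,3]' --pt "-0.03 0 0" --pt "-0.03 0 0.1" --pt "-0.03 0 0.2" --pt "-0.03 0 0.3" --pt "-0.03 0 0.35" --pt "-0.03 0 0.35" --twist '[0,0,0,0,0,0]'

```text
t: 22.3
ee_pos: [0.5124, -0.0663, 0.0142]
orientation: [-166.3, 88.3, 123.0]
contact_force: [-7.9, 10.1, 7.9]
grip_width: 0.411
```

```bash
python3 st.py
```

```text
t 22.3 stand xy mm -133.89 1.74 z 14.21 tip x 34.11
tool dirs x,y,z: [-0.029 -0.006  1.   ] [-0.007  1.     0.005] [-1.    -0.007 -0.029]
force stand -12.172144214643883 -4.287723576233391 7.9019202676397216 tq [ 2.08525502  1.25879096 -0.26005883] twist [  0.062 -35.938]
```

Request:
step_arm --hand '[3,5,7,7,7,7,7,7]' --pt "-0.02 0 0" --pt "-0.02 0 0" --pt "-0.02 0 0" --pt "-2 0 -0.1" --pt "-5 0 -0.2" --pt "-8 0 -2" --pt "-9 0 -6" --pt "-9 0 -6" --twist '[0,0,0,0,0,0,0,0]'

```text
t: 23.3
ee_pos: [0.4945, -0.0091, 0.1085]
orientation: [-171.2, 88.4, 118.3]
contact_force: [0.5, -0.3, 0.3]
grip_width: 0.822
```

```bash
python3 st.py; python3 look.py 8;python3 top.py 8; python3 - <<'E'
from bench import robot
from h import *
ax=np.array([np.cos(np.radians(-71.06)),np.sin(np.radians(-71.06)),0]);yx=np.array([-ax[1],ax[0],0])
O=np.array([.5542,-.1935,0])
for n in ("wrist","scene"):
    p,d=load(n,8);ci=robot.camera_info(n)
    W=world(d,ci);S=W-O;sx=S@ax;sy=S@yx
    m=(d>0)&(abs(sy-.002)<.03)&(W[...,2]>.02)&(W[...,2]<.04)&(sx<-.05)
    k=m&(abs(sy-.002)<.01)&(sx<-.1); A=np.c_[sx[k],np.ones(k.sum())];c=np.linalg.lstsq(A,W[k][:,2],rcond=None)[0]
    print(n,k.sum(),"tail end sx",np.percentile(sx[m],[0.5,2]),"sy",np.percentile(sy[m],[1,50,99]),"slope",c[0],"z",np.median(W[k][:,2]))
E
```

```text
t 23.3 stand xy mm -193.77 3.37 z 108.47 tip x -25.77
tool dirs x,y,z: [-0.028 -0.01   1.   ] [-0.005  1.     0.01 ] [-1.    -0.004 -0.028]
force stand 0.4680107480864195 0.40397345215020974 0.28739061385842335 tq [-0.03599612  0.02923024 -0.00732573] twist [  0.112 -35.888]
23.3 [ 0.49449886 -0.00912765  0.10846865] [ 0.53093663 -0.31380108  0.28739061] [-0.03599612  0.02923024 -0.00732573] 69.90633011006113
0 [0.07292126 0.07288639 0.07260166]
8 [0.08156662 0.08076336 0.07420344]
wrist 2360 tail end sx [-0.15622781 -0.15600763] sy [-0.01656142  0.00088054  0.01864331] slope 0.031455567231520695 z 0.029917237101157443
scene 221 tail end sx [-0.95057438 -0.94264454] sy [-0.02672525 -0.0048229   0.02273211] slope 0.005775549821608549 z 0.029961710036670086
```

View pics/wrist8.png

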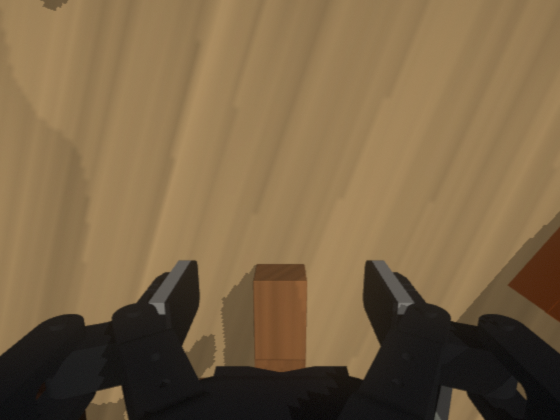

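View pics/scene8.png

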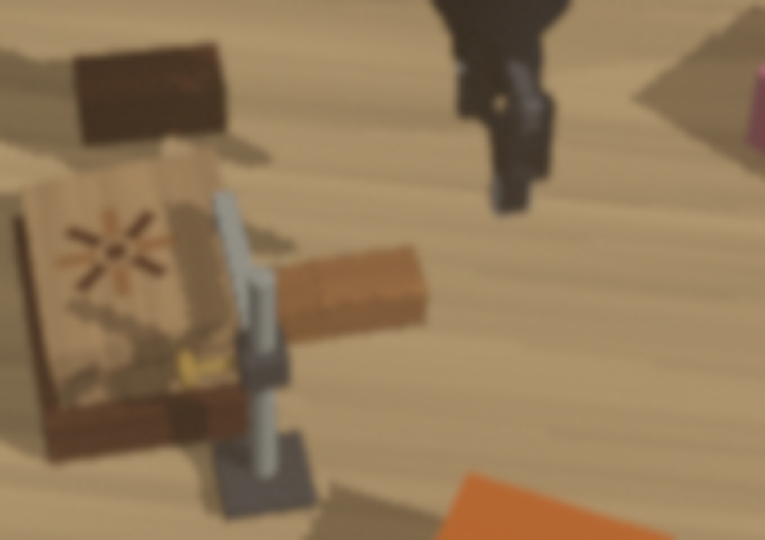

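```bash
python3 - <<'E'
from bench import robot
from h import *
ax=np.array([np.cos(np.radians(-71.06)),np.sin(np.radians(-71.06)),0]);yx=np.array([-ax[1],ax[0],0])
O=np.array([.5542,-.1935,0])
for n in("scene","top"):
  for i in(0,5,6,7,8):
    ci=robot.camera_info(n);p,d=load(n,i);W=world(d,ci);S=W-O;sx=S@ax;sy=S@yx
    m=(d>0)&(sx>-.03)&(sx<.045)&(abs(sy)<.05)&(W[...,2]>.055)&(W[...,2]<.088)
    A=np.c_[sx[m],sy[m],np.ones(m.sum())];c=np.linalg.lstsq(A,W[m][:,2],rcond=None)[0]
    r=W[m][:,2]-A@c;k=abs(r)<.003;c=np.linalg.lstsq(A[k],W[m][:,2][k],rcond=None)[0]
    print(n,i,k.sum(),c.round(4),"front z",(c[2]-.055*c[0]).round(4),"std",r[k].std().round(4))
E
```

```text
scene 0 789 [-0.0007 -0.0031  0.0716] front z 0.0717 std 0.0015
scene 5 794 [-0.0727  0.0021  0.0756] front z 0.0796 std 0.0014
scene 6 799 [-0.1033 -0.0007  0.0771] front z 0.0828 std 0.0015
scene 7 807 [-0.0976 -0.0005  0.0771] front z 0.0824 std 0.0014
scene 8 806 [-0.095   0.0002  0.0772] front z 0.0824 std 0.0015
top 0 1083 [-0.003   0.0009  0.0728] front z 0.0729 std 0.0014
top 5 1081 [-0.0696 -0.0016  0.0768] front z 0.0806 std 0.0014
top 6 1035 [-0.0964 -0.0012  0.0784] front z 0.0837 std 0.0014
top 7 1041 [-0.0995  0.0022  0.0783] front z 0.0838 std 0.0014
top 8 1089 [-0.1004 -0.0034  0.0783] front z 0.0838 std 0.0014
```

Request:
step_arm --hand '[0,0,0,0,0,0,0]' --pt "0 -0.12 -0.5" --pt "0 -0.12 -0.5" --pt "0 -0.12 -0.5" --pt "3 -0.12 -0.3" --pt "6 -0.12 0" --pt "8.8 -0.12 0.3" --pt "8.8 -0.12 0.3" --twist '[0.1,0.1,0.1,0.1,0.1,0.1,0.1]'

```text
t: 24.32
ee_pos: [0.4913, -0.0138, 0.0169]
orientation: [-161.2, 88.1, 127.5]
contact_force: [-0.3, 0.3, -0.5]
grip_width: -0.001
```

```bash
python3 st.py; python3 look.py 9
```

```text
t 24.325 stand xy mm -190.43 -1.17 z 16.87 tip x -22.43
tool dirs x,y,z: [-0.031  0.004  1.   ] [-0.01   1.    -0.004] [-0.999 -0.01  -0.031]
force stand -0.3950414592635859 -0.22356577005542028 -0.46890443522460723 tq [-0.00865275 -0.04602543 -0.0193794 ] twist [-0.045 35.955]
24.325 [ 0.49128447 -0.0137614   0.01687498] [-0.33714872  0.30226723 -0.46890444] [-0.00865275 -0.04602543 -0.0193794 ] -0.09451451534482452
```

View pics/wrist9.png

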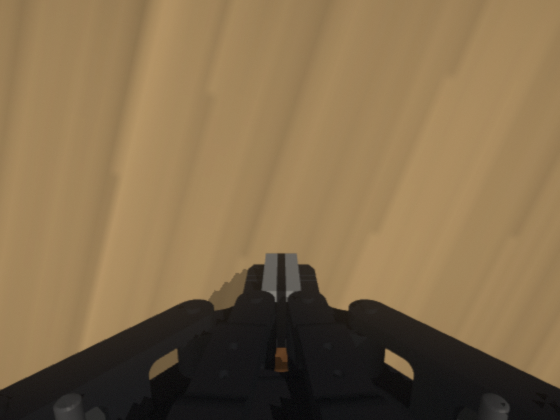

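View pics/scene9.png

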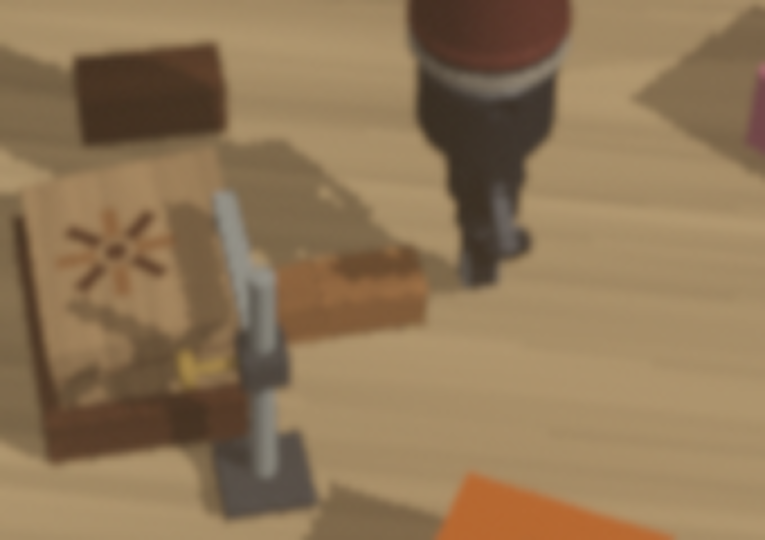

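Request:
step_arm --hand '[0,0,0,0,0]' --pt "0 0.2 0.5" --pt "0 0.25 1" --pt "0 0.25 1.5" --pt "0 0.25 1.9" --pt "0 0.25 1.9" --twist '[0,0,0,0,0]'

```text
t: 25.1
ee_pos: [0.502, -0.0311, 0.0189]
orientation: [-168.1, 88.4, 120.6]
contact_force: [0.1, -0.1, 0.4]
grip_width: 0.003
```

```bash
python3 st.py
```

```text
t 25.1 stand xy mm -170.52 3.38 z 18.93 tip x -2.52
tool dirs x,y,z: [-0.028  0.004  1.   ] [-0.006  1.    -0.004] [-1.    -0.006 -0.028]
force stand 0.14612130323543418 0.039364761371706525 0.43007132004182047 tq [0.01209581 0.02492693 0.01891832] twist [-0.049 35.951]
```

Request:
step_arm --hand '[0,0,0,0,0]' --pt "0 0 0.1" --pt "0 0 0.2" --pt "0 0 0.3" --pt "0 0 0.4" --pt "0 0 0.4" --twist '[0,0,0,0,0]'

```text
t: 25.72
ee_pos: [0.5032, -0.0345, 0.0188]
orientation: [-168.1, 88.3, 120.6]
contact_force: [-1.3, 2.9, 0.6]
grip_width: -0.003
```

```bash
python3 st.py
```

```text
t 25.725 stand xy mm -166.98 3.4 z 18.83 tip x 1.02
tool dirs x,y,z: [-0.029  0.004  1.   ] [-0.006  1.    -0.004] [-1.    -0.006 -0.029]
force stand -3.155371817727594 -0.33090986823383856 0.6203472017706255 tq [ 0.3835907   0.25607082 -0.02316952] twist [-0.044 35.956]
```

Request:
step_arm --hand '[0,0,0,0,0]' --pt "0 -0.1 0.1" --pt "0 -0.1 0.2" --pt "0 -0.1 0.25" --pt "0 -0.1 0.25" --pt "0 -0.1 0.25" --twist '[0,0,0,0,0]'

```text
t: 26.35
ee_pos: [0.5027, -0.0348, 0.0188]
orientation: [-169.3, 88.2, 119.5]
contact_force: [-2.8, 9.0, 3.3]
grip_width: 0.001
```

```bash
python3 st.py
```

```text
t 26.35 stand xy mm -166.81 2.82 z 18.82 tip x 1.19
tool dirs x,y,z: [-0.031  0.002  1.   ] [-0.006  1.    -0.002] [-1.    -0.006 -0.031]
force stand -9.448479314967873 0.17272354856617744 3.334333959002289 tq [1.9060685  0.50148936 0.02775888] twist [-2.3000e-02  3.5977e+01]
```

Request:
step_arm --hand '[0,0,0,0,0,0,0]' --pt "0 0 -0.5" --pt "0 0 -2" --pt "-2 0 -5" --pt "-6 0 -8" --pt "-11 0 -10" --pt "-14 0 -12" --pt "-14 0 -12" --twist '[0,0,0,0,0,0,0]'

```text
t: 27.22
ee_pos: [0.4669, 0.0768, 0.1648]
orientation: [-176.5, 88.4, 112.5]
contact_force: [0.0, 0.2, -0.7]
grip_width: 0.001
```

```bash
python3 st.py; python3 look.py 10;python3 - <<'E'
from bench import robot
from h import *
ax=np.array([np.cos(np.radians(-71.06)),np.sin(np.radians(-71.06)),0]);yx=np.array([-ax[1],ax[0],0])
O=np.array([.5542,-.1935,0])
for n in("scene","top"):
  for i in(7,8,10):
    ci=robot.camera_info(n);p,d=load(n,i);W=world(d,ci);S=W-O;sx=S@ax;sy=S@yx
    m=(d>0)&(sx>-.03)&(sx<.045)&(abs(sy)<.05)&(W[...,2]>.055)&(W[...,2]<.088)
    A=np.c_[sx[m],sy[m],np.ones(m.sum())];c=np.linalg.lstsq(A,W[m][:,2],rcond=None)[0]
    r=W[m][:,2]-A@c;k=abs(r)<.003;c=np.linalg.lstsq(A[k],W[m][:,2][k],rcond=None)[0]
    print(n,i,c.round(4),"front z",(c[2]-.055*c[0]).round(4))
p,d=load("top",10);W=world(d,robot.camera_info("top"));S=W-O;sx=S@ax;sy=S@yx
m=(d>0)&(abs(sy)<.03)&(W[...,2]>.01)&(W[...,2]<.045)&(sx<-.06)&(sx>-.2)
print("tail",m.sum(),sx[m].min(),np.percentile(sy[m],[2,50,98]))
E
```

```text
t 27.225 stand xy mm -284.03 5.21 z 164.78 tip x -116.03
tool dirs x,y,z: [-0.028 -0.001  1.   ] [-0.002  1.     0.001] [-1.    -0.002 -0.028]
force stand -0.20397053201697757 0.08760499648972818 -0.7022646364318247 tq [-0.05561951 -0.05580897  0.0397499 ] twist [ 6.0000e-03 -3.5994e+01]
27.225 [0.46693951 0.07684241 0.16477844] [ 0.01786663  0.22072406 -0.70226464] [-0.05561951 -0.05580897  0.0397499 ] 0.1045497823577709
scene 7 [-0.0976 -0.0005  0.0771] front z 0.0824
scene 8 [-0.095   0.0002  0.0772] front z 0.0824
scene 10 [-0.1023  0.0024  0.0772] front z 0.0828
top 7 [-0.0995  0.0022  0.0783] front z 0.0838
top 8 [-0.1004 -0.0034  0.0783] front z 0.0838
top 10 [-0.0923  0.0005  0.0782] front z 0.0833
tail 540 -0.154698817132862 [-0.01849943 -0.00180344  0.01695755]
```

View pics/scene10.png

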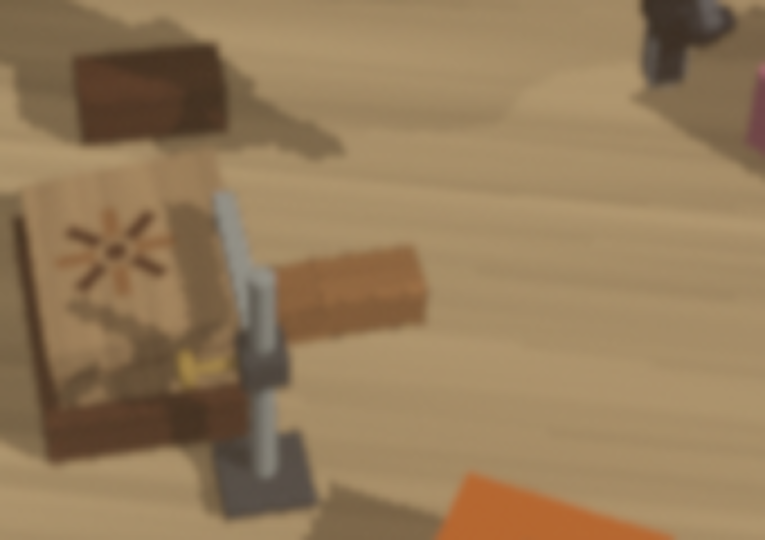

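View pics/top10.png

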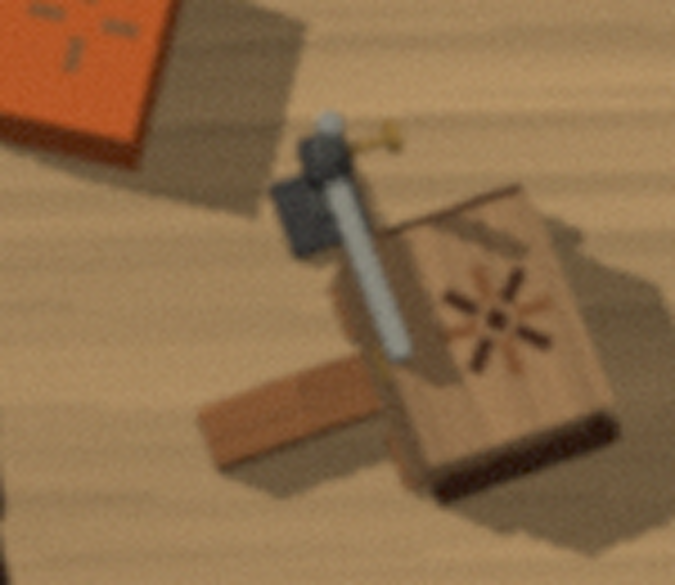

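Both views show the same thing. The box is tilted with its front up under the gauge finger, the wedge (top view, about 290,410) is straight in the tunnel, the gripper is clear, and the bystanders look untouched. I'm handing in.

```bash
python3 -c "
from bench import robot
print(robot.close_job())"
```

```text
the job is handed in; nothing more can be done
None
```

I slid the wedge thin end first under the front of the box until the box met the gauge's nub. Then I let go, backed the gripper away and handed the job in at about 27 s of the 67 s allowed. No verdict was reported.

**Meeting the nub:** the push stayed near 5.3 N while the wedge lifted the box alone. It rose once the wedge tip was about 87 mm past the box's front edge, and I stopped about 2 mm later.

**Nub force:** I could only infer this, at roughly 2 to 5 N. While gripping, the push reached about 12 N, but some of that was the gripper pressing the wedge's tail onto the bench. After letting go, I pushed the tail from behind with the fingers shut. It held against 9.4 N with under 0.2 mm of movement, so the box was bearing on the nub.

**Last checks:**
- **Box:** both cameras show it tilted about 5.5° with its front raised about 10.5 to 11 mm, unchanged within noise after release.
- **Wedge:** it looks straight in the tunnel. I saw no settling when the fingers opened, but the camera was too coarse to confirm exactly how flat it lies.
- **Bystanders:** nothing appeared to have moved in the views I took. I only compared by eye, and the jar and mallet were outside the final close-ups.

**What disagreed:** over the last millimetre the push rose about 4 N per mm, more than the 1 to 2 N per mm described. I put that down to the tool tilting slightly and pressing down on the tail. One early fit of the box's height read about 2 mm low; a fit using the same area in every picture did not show this.

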